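Release a repaired board from the rework jig and start its test

ROBOT

A 6-joint arm with a two-finger parallel gripper is mounted at the origin on the work surface. World frame = base frame: x ahead of the robot, y to its left, z up, the work surface at z = 0. Lengths are in mm, angles in rad, forces in N, time in s.
With the tool pointing down it reaches from about 325 to 1000 mm from the base axis. Payload 5.1 kg.
Tool frame: the origin (TCP) lies on the centre line of the jaws, within the pads' length; the fingertips stand 25 mm ahead of it and the grasp point (between the pads) lies 6 mm ahead of it; x points along the fingers, y is the direction in which the jaws open and shut, and the axes are right-handed (so a half turn about x gives the same grasp; the last joint's range is limited). The gripper opens to 85 mm and grips with 20 to 120 N. Pads are 22 mm wide; open, the fingers measure 114 mm over their backs; the gripper's body (76 mm by 85 mm) begins 54 mm behind the grasp point. The pads swing forward as they close: fully open they stand 13 mm farther back than shut.
Start: joints at [1.091, 0.124, 1.65, -0, 1.367, -0.083], TCP at [251.224, 599.476, 256.322] pointing down, gripper open.
Joint ranges: [-2.61, 2.61], [-1.02, 2.33], [0.03, 2.71], [-1.35, 4.49], [0.32, 2.68], [-2.91, 2.91]. Speed limits (rad/s): [2.57, 2.57, 3.14, 3.14, 3.14, 3.14].

INTERFACE

Orientations are given as a rotation vector (axis times angle).
In Python, from rig import manip gives the robot as it stands.
- The arm moves only by the tool send_rows, never from a script. Its arguments are lists of equal length, an entry for each row: "offset": the shift along the world's x, y, z in cm, a list of three; "angular": the turn, a rotation vector about the world's x, y, z in rad, a list of three; "jaw": the opening, from 0 (shut) to 1 (fully open). In form: {"offset": [[dx, dy, dz], ...], "angular": [[ax, ay, az], ...], "jaw": [jaw, ...]}. A call has 1 to 10 rows; each row is the pose to reach, as a shift and turn from the pose commanded when the call began; what a row does not reach only later rows make up. A row lasts 1/12 s, in which the tool goes at most 41.7 mm and 7.16 degrees, less where a joint would pass 70% of its speed; a pose out of reach is approached as far as the arm can. A call with a gripper value outside its range is refused whole. The fingers move at their own pace and stop on an object; "grip_force" is the grip in N (left out, the last holds). Time passes only in rows, so rows that repeat a pose let the fingers close. It gives the time, the measured TCP pose, the force and the opening at its end, in the units of the state.
- manip.read_state(): the state, without advancing time (a new reading comes with each control period).
- manip.get_image(name): name is "side" or "top" or "wrist"; returns a dict with "color" (480x640x3 uint8, red, green, blue), "range_z" (480x640 float32, mm along the optical axis (not along the pixel's ray), 0 where there is no reading), "fx", "fy", "cx", "cy" (pixels), "rvec" (rotation vector, rad) and "tvec" (3), from world to camera coordinates, as OpenCV has them. Camera axes: x right, y down, z forward; pixel columns grow to the right and rows downward; lengths in mm; the calibration is good to about 2 mm. The wrist camera is an equidistant fisheye: a pixel r from the principal point sees the ray r / f radians off the axis. A picture is of the moment at which its call begins.
- manip.close_job(): hands the job in, once; it reports no verdict.
Trained networks look in a picture, given as the dict that the camera call returned (one of the last four; its "shot" number tells which), for a name from the list of things; names that differ only in an ending like _2 or _b are one class to them, and where a whole thing is asked for, a point or a joint stands for the part that bears it (a point fixed in the world has none). Each returns a list of dicts, best first, with "confidence" (0 to 1); they miss things now and then, are a little off and sometimes report something else, mostly with a low value. They report only what shows in the picture. A call takes as long as a camera call. They do not tell look-alikes from the thing itself.
- manip.find_in(picture, target): "uv" ([column, row] in pixels, amid what is visible of it).
- manip.cut_out(picture, target): "pixels" (480x640 bool, what is visible of it) and "uv" ([column, row] in pixels, amid what is visible of it).
- manip.spot_point(picture, target): "uv" ([column, row] in pixels: a listed point, or the origin of a listed thing).
The state is a dict: "t": time; "joint_pos": joint angles; "joint_velocities": joint speeds; "joint_torque": joint torques, N m; "eef_pos": TCP position; "eef_rot": TCP orientation; "wrist_force": force on the tool from outside, world axes, zero at the start; "moment": the same for the moment, N m; "opening": finger opening in mm.
Only numpy, scipy, OpenCV 4.12 (cv2) and the standard library are available. Lean on these libraries where they do the work, as an engineer would, in place of code of your own. Each camera call takes 0.05 s, during which the arm holds its last target.

TASK

The repaired board is held in the white rework jig by three or four bayonet clamp knobs: turn each knob anticlockwise to its stop, lift it out, and put all of them in the grey tray. Then carry the board, kept roughly level, by its heat sink to the blue tester, seat it flat on the tester's two alignment pegs and let go, and finally push the green start plunger fully down and release it. Do not disturb the solder spool, the flux bottle or the screwdriver.

Things in the scene. Friction and masses are not known exactly. Their poses are not given: they have to be found in the camera images.
- jig: White fixed rework jig: base plate 120 x 246 x 10 mm (x, y, z) crossed by one of 262 x 110 mm; four steel socket blocks 52 mm square, tops 29 mm above the table. Origin on the table under the middle of the board's place. All slots run along the jig's x axis (green marks 47 mm either side of each socket axis). Four brass standoffs hold the board's underside at 21 mm.
- socket0 (a point): Axis of bayonet socket 0 at its floor, 10 mm above the table, at (0, 93) mm in the jig's frame; x axis along the slot, z up. The lugs of a knob pass up only when they lie along the slot (within 8 degrees); a stop blocks the anticlockwise turn about 3 degrees past that.
- socket1 (a point): The same for socket 1, at (0, -93) mm in the jig's frame.
- socket2 (a point): The same for socket 2, at (-83, 0) mm in the jig's frame.
- socket3 (a point): The same for socket 3, at (83, 0) mm in the jig's frame.
- knob0: Clamp knob in socket 0; may be absent. 63 mm tall, 0.15 kg, origin at the foot's centre, z up. Along its x axis: two lugs at the foot (40 x 10 x 8 mm) and the orange grip bar, 60 long, 16 wide, 27 to 63 mm above the foot. Black flange, 72 mm across, at 21 to 27 mm. Starts locked, 57 to 80 degrees clockwise (from above) of the slot, lifting only 3 mm; clear of the socket once raised 20 mm.
- knob1: Clamp knob in socket 1, like knob0 in all; may be absent.
- knob2: Clamp knob in socket 2, like knob0 in all; may be absent.
- knob3: Clamp knob in socket 3, like knob0 in all; may be absent.
- board: Board in a black carrier plate 110 x 130 x 8 mm (x, y, z), 0.35 kg; origin at the centre of its underside, z up. In the middle of its copper board, to grip: an aluminium heat sink, 20 mm (x) by 70 mm (y), 8 to 48 mm above the underside. Two through holes of 14 mm at (30, 50) and (0, -50) mm in its own frame; a white patch marks the corner at (-50, 50).
- tester: Blue fixed tester base 130 x 150 x 25 mm (x, y, z); origin on the table under the middle of its top. Two 9 mm steel pegs, tapered, stand 22 mm above its top at (30, 50) and (0, -50) mm, matching the board's holes when board and tester axes point the same way (one way round only). On its -x side a grey block 40 mm high carries the plunger.
- seat (a point): Centre of the tester's top face, 25 mm above the table, axes as the tester: the board's origin comes here when it is seated.
- plunger_top (a point): Centre of the top of the green mushroom plunger, 40 mm in diameter, 72 mm above the table when up, at (-105, 0) mm in the tester's frame; moves with the plunger.
- plunger (a joint): Stroke of the sprung start plunger: 0 up, 0.018 m fully down (about 3 N to start, 9 N at the bottom); springs back by itself.
- tray: Loose grey open tray 180 x 180 x 35 mm (x, y, z), walls and floor 4 mm thick, 0.6 kg; origin at the centre of its underside, z up. Room for four knobs, two by two.
- spool: White solder spool, 56 mm in diameter, 50 mm high; bystander. Origin at the centre of its underside.
- flux: Amber flux bottle, 38 mm in diameter, 100 mm high; bystander. Origin at the centre of its underside.
- driver: Screwdriver with a red handle lying on the bench to the left of the jig; bystander. Origin near the middle of its length.
Not all that is in view belongs to the job. Leave any brown look-alike of the knob3 alone.

How it is judged:
By the outcome, as a careful person would: the job done as asked, in the order asked, and still so for the second after the job is handed in, with the robot touching nothing.
Of knob0, knob1, knob2, knob3 only 3 to 4 are there at a start; the rules pass over those that are not, and their reading is None.
At some moment in a run one of tray, board may be knocked a few centimetres aside while the robot is not near it.
It also fails if it takes over 210 s, if anything falls off the work surface, if the arm or the gripper's body presses on something with over 40 N, if the wrist force passes 120 N, or if a joint passes its speed limit or range.

## Working session

There is one attempt and no reset: what is moved stays moved. The work goes in short steps, Python scripts to look and compute and a tool call to move; the robot and the scene stay as the last step left them, time stands still between calls to the robot, and variables do not carry over. Pictures are saved under pics/ and viewed, and the job is handed in when it is done.

Besides the shell and the picture viewer there is one more tool, called after "Emit:" by a JSON object that holds its "name" and its "arguments", one argument or row to a line. send_rows: Moves the arm, as the interface text tells. Its arguments: {"type":"object","properties":{"offset":{"type":"array","items":{"type":"array","items":{"type":"number"}}},"angular":{"type":"array","items":{"type":"array","items":{"type":"number"}}},"jaw":{"type":"array","items":{"type":"number"}},"grip_force":{"type":"number"}},"required":["offset","angular","jaw"]}

```bash
ls; mkdir -p pics; cat > h.py <<'E'
import numpy as np, cv2
from rig import manip
from scipy.spatial.transform import Rotation as R
def save(p,name,crop=None,scale=1):
    im=cv2.cvtColor(p["color"],cv2.COLOR_RGB2BGR)
    if crop: im=im[crop[1]:crop[3],crop[0]:crop[2]]
    if scale!=1: im=cv2.resize(im,None,fx=scale,fy=scale,interpolation=cv2.INTER_CUBIC)
    cv2.imwrite("pics/"+name+".png",im)
def Rt(p): return R.from_rotvec(np.ravel(p["rvec"])).as_matrix(), np.ravel(p["tvec"])
def pix2w_z(p,uv,z):  # pinhole, intersect with plane z
    r,t=Rt(p); d=r.T@np.array([(uv[0]-p["cx"])/p["fx"],(uv[1]-p["cy"])/p["fy"],1.]); c=-r.T@t
    return c+d*(z-c[2])/d[2]
def cloud(p):
    r,t=Rt(p); v,u=np.mgrid[0:480,0:640]; z=p["range_z"].astype(float)
    X=np.stack([(u-p["cx"])/p["fx"]*z,(v-p["cy"])/p["fy"]*z,z],-1)
    return (X-t)@r
def proj(p,X):
    r,t=Rt(p); c=r@np.asarray(X,float)+t
    return np.array([c[0]/c[2]*p["fx"]+p["cx"],c[1]/c[2]*p["fy"]+p["cy"]])
E
python3 - <<'E'
from h import *
s=manip.read_state(); print(s)
for n in("top","side","wrist"):
    p=manip.get_image(n); save(p,n+"0"); print(n,p["fx"],p["cx"],p["cy"],p["rvec"],p["tvec"],p["shot"])
    np.save(n+"0.npy",p,allow_pickle=True)
    if n=="wrist":break
    for k in["knob0","board","tester","tray","spool","flux","driver","jig","plunger_top"]:
        print(k,[(np.round(d["uv"]),round(d["confidence"],2)) for d in manip.find_in(p,k)])
E
```

```text
pics
{'t': 0.0, 'joint_pos': array([ 1.09141154e+00,  1.24514761e-01,  1.65167866e+00, -2.82603594e-05,
        1.36749007e+00, -8.26075368e-02]), 'joint_velocities': array([-1.14567217e-03,  4.80862643e-04, -2.24237723e-03, -9.17048099e-05,
        1.41798341e-03, -1.18351206e-04]), 'joint_torque': array([-1.86978803e-03, -4.23621905e+01, -3.65445971e+01, -2.08753631e-04,
        6.89416382e-03,  5.38332642e-06]), 'eef_pos': array([250.9703561 , 598.98905755, 255.04395877]), 'eef_rot': array([ 0.30968467,  1.54884798, -0.31286952]), 'wrist_force': array([ 0.7526036 , -0.43713257, -0.19658277]), 'moment': array([-0.01388307,  0.00317597,  0.02254324]), 'opening': 85.46457218807193}
top 616.2305634524927 313.6271782458536 242.39092506840996 [ 2.16074264 -2.17354213  0.14607232] [  52.4104554   575.6053149  1572.06819201] 1
knob0 [(array([260., 184.]), 0.83), (array([211., 270.]), 0.78), (array([243., 230.]), 0.78), (array([281., 259.]), 0.77), (array([202., 195.]), 0.71)]
board [(array([380., 173.]), 0.71), (array([248., 264.]), 0.61), (array([252., 283.]), 0.55)]
tester [(array([363.
[... 438 characters left out ...]
.66524421 902.88107995] 2
knob0 [(array([261., 318.]), 0.9), (array([309., 281.]), 0.85), (array([185., 367.]), 0.82), (array([296., 371.]), 0.77), (array([361., 153.]), 0.67), (array([246., 179.]), 0.67), (array([210., 286.]), 0.56)]
board [(array([307., 329.]), 0.8)]
tester [(array([318., 210.]), 0.72)]
tray [(array([363., 152.]), 0.87)]
spool [(array([222., 242.]), 0.82)]
flux [(array([244., 178.]), 0.58)]
driver [(array([407., 465.]), 0.64), (array([355., 201.]), 0.48)]
jig [(array([331., 345.]), 0.74)]
plunger_top [(array([354., 201.]), 0.62)]
wrist 371.64829954431775 322.0887322994737 238.99107135244486 [-2.42948364 -1.61471882 -0.2111815 ] [-650.27073436  -32.87289379  378.63133004] 3
```

View pics/top0.png

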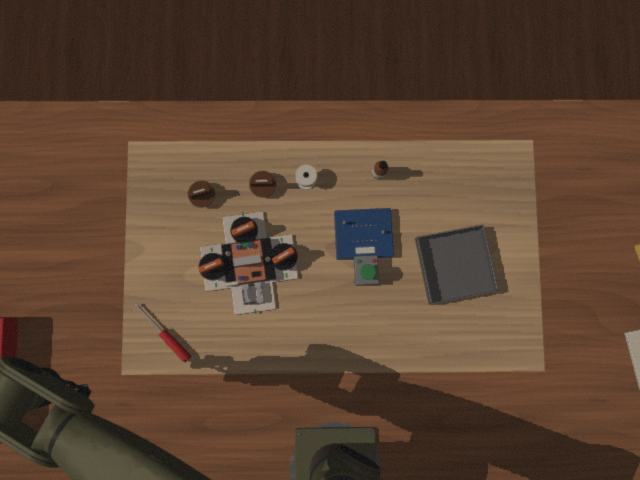

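View pics/side0.png

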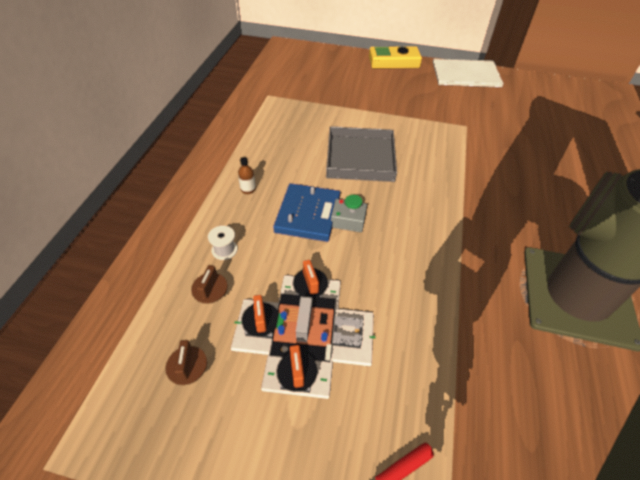

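View pics/wrist0.png

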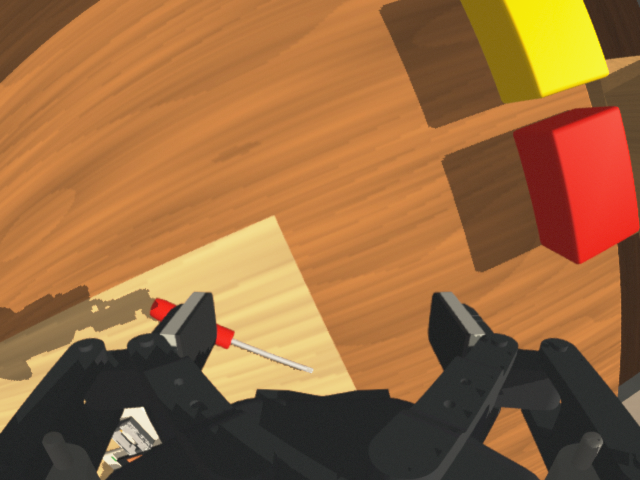

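```bash
python3 - <<'E'
from h import *
p=np.load("top0.npy",allow_pickle=True).item(); save(p,"top0c",(150,140,420,360),2.9)
E
```

```text
(no output)
```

View pics/top0c.png

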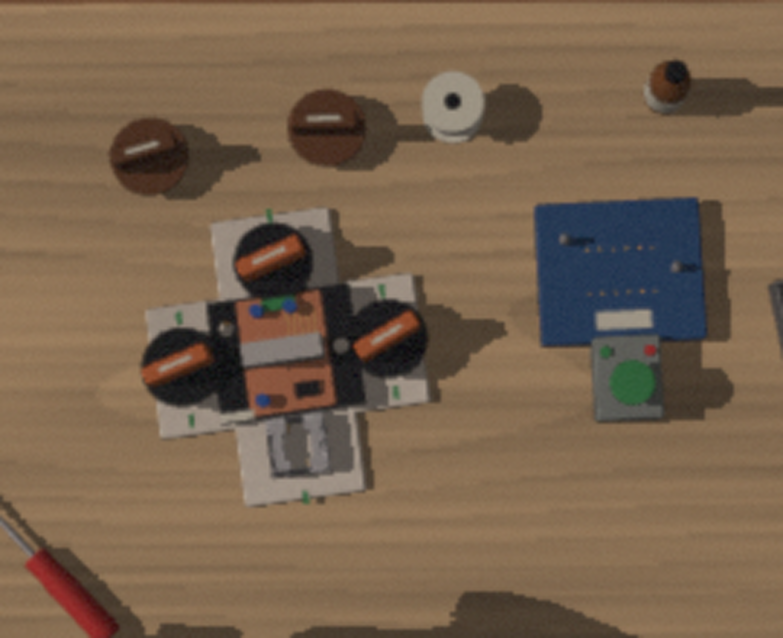

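The orange knobs are at top-image pixels (243,230), (211,265) and (284,256). The socket near the robot is empty, so knob2 is absent. The brown look-alikes are at (200,195) and (262,184), to be left alone. Next I'll measure.

```bash
cat >> h.py <<'E'
def camc(p):
    r,t=Rt(p); return -r.T@t
def ray(p,uv):
    x=(uv[0]-p["cx"])/p["fx"];y=(uv[1]-p["cy"])/p["fy"];a=np.hypot(x,y)
    return np.array([x/a*np.sin(a),y/a*np.sin(a),np.cos(a)]) if a>0 else np.array([0,0,1.])
def wz(p,uv,z):
    r,t=Rt(p); d=r.T@ray(p,uv); c=-r.T@t; return c+d*(z-c[2])/d[2]
def fproj(p,X):
    r,t=Rt(p); c=r@np.asarray(X,float)+t; rr=np.hypot(c[0],c[1]); a=np.arctan2(rr,c[2])
    return np.array([p["fx"]*a*c[0]/rr+p["cx"],p["fx"]*a*c[1]/rr+p["cy"]])
def rect(mask,wzf):
    P=np.argwhere(mask)[:,::-1].astype(float)
    W=np.array([wzf(u)[:2] for u in P]).astype(np.float32)
    (c,(w,h),a)=cv2.minAreaRect(W)
    q=W-W.mean(0); e,v=np.linalg.eigh(q.T@q); ax=v[:,1]
    return W.mean(0),c,(w,h),a,np.degrees(np.arctan2(ax[1],ax[0]))%180
E
python3 - <<'E'
from h import *
p=np.load("top0.npy",allow_pickle=True).item(); w=np.load("wrist0.npy",allow_pickle=True).item()
print("wrist cam",camc(w),"axis",Rt(w)[0][2]); s=manip.read_state()
Rm=R.from_rotvec(s["eef_rot"]).as_matrix();print("tool axes\n",Rm, "cam in tool",Rm.T@(camc(w)-s["eef_pos"]), Rm.T@Rt(w)[0].T)
C=cloud(p); hsv=cv2.cvtColor(p["color"],cv2.COLOR_RGB2HSV)
for n,(u,v) in {"knob3":(243,230),"knob0":(211,265),"knob1":(284,256)}.items():
    m=np.zeros((480,640),bool); m[v-20:v+20,u-20:u+20]=1
    m&=(C[...,2]>60)&(hsv[...,1]>120)&((hsv[...,0]<14))
    print(n,m.sum(),C[m][:,2].mean(),rect(m,lambda q:pix2w_z(p,q,73)))
# jig slots: green marks
for n in ["board","heat","tester","tray","spool","flux"]:pass
for n,uv,z in [("seat",(363,234),25),("tray",(456,264),35),("spool",(306,176),50),("flux",(381,169),100),("plunger",(369,270),72)]:
    print(n,pix2w_z(p,uv,z).round(1))
m=(C[...,2]>15)&(hsv[...,0]>105)&(hsv[...,0]<120)&(hsv[...,1]>150); m[:,:330]=0;m[:,400:]=0
print("tester",m.sum(),rect(m,lambda q:pix2w_z(p,q,25)))
m=(C[...,2]>28)&(C[...,2]<42); m[:,:410]=0;m[:,505:]=0;m[:210]=0
print("tray",m.sum(),rect(m,lambda q:pix2w_z(p,q,35)))
m=(C[...,2]>60)&(C[...,2]<75)&(hsv[...,1]<60);m2=np.zeros_like(m);m2[235:275,225:275]=1
print("sink",(m&m2).sum(),rect(m&m2,lambda q:pix2w_z(p,q,69)))
E
```

```text
wrist cam [191.24225716 625.06304899 374.18835239] axis [ 0.2373159  -0.09990144 -0.96628198]
tool axes
 [[-5.65478651e-05  3.86441301e-01  9.22314002e-01]
 [-5.45971458e-06  9.22314003e-01 -3.86441302e-01]
 [-9.99999998e-01 -2.68880018e-05 -5.00450286e-05]] cam in tool [-117.86251382    0.41136524  -65.18103012] [[ 1.89274031e-04 -2.57534428e-01  9.66269105e-01]
 [ 9.99999607e-01 -7.87790738e-04 -4.05846769e-04]
 [ 8.65737366e-04  9.66268802e-01  2.57534178e-01]]
knob3 132 71.05654144879172 (array([608.4462 , 230.51997], dtype=float32), (608.6261596679688, 230.34584045410156), (17.53704071044922, 59.20009994506836), 24.07431983947754, np.float32(113.903824))
knob0 132 83.75547042635355 (array([514.3646 , 311.67035], dtype=float32), (514.3449096679688, 311.35772705078125), (17.235450744628906, 60.460201263427734), 22.58502960205078, np.float32(113.000946))
knob1 131 71.54922392889593 (array([539.1186 , 127.94586], dtype=float32), (538.830810546875, 128.06370544433594), (17.04616928100586, 59.046607971191406), 30.88416290283203, np.float32(120.6639))
seat [598.5 -81.1  25. ]
tray [ 517.3 -321.2   35. ]
spool [748.8  68.   50. ]
flux [ 754.8 -122.3  100. ]
plunger [500.2 -90.2  72. ]
tester 82 (array([599.19916, -77.60949], dtype=float32), (602.3082275390625, -81.53692626953125), (122.1854019165039, 136.24609375), 1.2477911710739136, np.float32(109.00294))
tray 469 (array([ 521.00354, -324.93872], dtype=float32), (517.8519287109375, -323.3223876953125), (179.80697631835938, 181.5591278076172), 10.410988807678223, np.float32(106.09283))
sink 206 (array([527.0295 , 219.44041], dtype=float32), (526.8798828125, 219.62547302246094), (20.166019439697266, 69.7411117553711), 8.506783485412598, np.float32(98.60121))
```

Emit:
{"name": "send_rows", "arguments": {
  "offset": [
    [26.3,-28.8,-5.5],
    [26.3,-28.8,-5.5],
    [26.3,-28.8,-5.5],
    [26.3,-28.8,-5.5],
    [26.3,-28.8,-5.5],
    [26.3,-28.8,-5.5],
    [26.3,-28.8,-5.5],
    [26.3,-28.8,-5.5],
    [26.3,-28.8,-5.5],
    [26.3,-28.8,-5.5]
  ],
  "angular": [
    [0,0,-0.777],
    [0,0,-0.777],
    [0,0,-0.777],
    [0,0,-0.777],
    [0,0,-0.777],
    [0,0,-0.777],
    [0,0,-0.777],
    [0,0,-0.777],
    [0,0,-0.777],
    [0,0,-0.777]
  ],
  "jaw": [0.6,0.6,0.6,0.6,0.6,0.6,0.6,0.6,0.6,0.6],
  "grip_force": 60
}}

```text
t: 1.88
eef_pos: [516.5, 307.9, 200.7]
eef_rot: [0.914, 1.369, -0.915]
wrist_force: [-0.5, 0.3, -0.6]
opening: 51.3
```

```bash
cat >> h.py <<'E'
def st():
    s=manip.read_state(); Rm=R.from_rotvec(s["eef_rot"]).as_matrix()
    print("t%.2f pos"%s["t"],s["eef_pos"].round(1),"jawyaw %.1f"%np.degrees(np.arctan2(Rm[1,1],Rm[0,1])),"tilt",np.degrees(Rm[:2,0]).round(2),"F",s["wrist_force"].round(1),"M",s["moment"].round(2),"open %.1f"%s["opening"],"q",s["joint_pos"].round(2))
    return s
E
python3 - <<'E'
from h import *
st(); w=manip.get_image("wrist"); save(w,"w1"); np.save("w1.npy",w,allow_pickle=True)
for k in ["knob0","socket0","board","jig"]:
    print(k,[(wz(w,d["uv"],z)[:2].round(1),d["uv"],round(d["confidence"],2)) for z in ([10,73] if "o" in k else [21]) for d in manip.spot_point(w,k)])
E
```

```text
t1.88 pos [516.5 307.9 200.7] jawyaw 22.6 tilt [ 0.02 -0.08] F [-0.5  0.3 -0.6] M [ 0.05 -0.03  0.01] open 51.3 q [ 0.45  0.06  1.82 -0.    1.27  0.06]
knob0 [(array([703.7, 348.1]), [517.8, 256.5], 0.98), (array([611.9, 231.1]), [383.9, 330.8], 0.95), (array([517.3, 314.2]), [325.8, 213.1], 0.76), (array([732.8, 192.3]), [464.0, 391.0], 0.62), (array([547. , 129.9]), [283.3, 388.1], 0.58), (array([660.4, 352.3]), [517.8, 256.5], 0.98), (array([587.3, 259.2]), [383.9, 330.8], 0.95), (array([512. , 325.3]), [325.8, 213.1], 0.76), (array([683.5, 228.3]), [464.0, 391.0], 0.62), (array([535.7, 178.7]), [283.3, 388.1], 0.58)]
socket0 [(array([448.1, 208.3]), [212.7, 289.8], 0.55), (array([457., 241.]), [212.7, 289.8], 0.55)]
board [(array([529.8, 214. ]), [296.6, 316.9], 0.56), (array([522. , 245.6]), [296.6, 316.9], 0.56)]
jig [(array([449., 217.]), [212.9, 286.7], 0.45)]
```

View pics/w1.png

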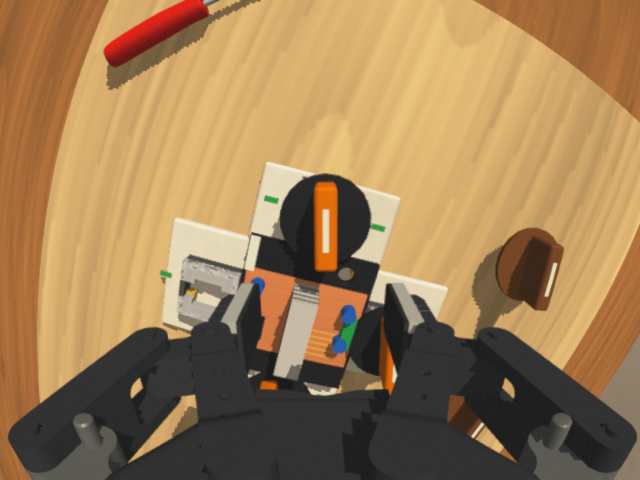

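```bash
python3 - <<'E'
from h import *
w=np.load("w1.npy",allow_pickle=True).item(); save(w,"w1c",(240,150,420,300),4)
st()
for uv in [(326,209),(326,252),(315,184),(337,184),(338,270),(316,270)]: print(uv,wz(w,uv,73).round(1))
for n,X in [("k0",(514.3,311.4,73)),("k3",(608.5,230.4,73))]: print(n,fproj(w,X))
for n,X in [("m1",(514.3+46.6,311.5+6.1,29)),("m2",(514.3-46.6,311.5-6.1,29))]: print(n,fproj(w,X))
E
```

```text
t2.28 pos [513.5 312.7 201.7] jawyaw 22.9 tilt [0.02 0.02] F [ 0.9 -0.3 -0.5] M [ 0.02 -0.02  0.  ] open 51.3 q [0.46 0.06 1.82 0.   1.27 0.06]
(326, 209) [511.1 328.   73. ]
(326, 252) [522.7 300.2  73. ]
(315, 184) [497.8 340.7  73. ]
(337, 184) [511.3 346.3  73. ]
(338, 270) [535.6 291.2  73. ]
(316, 270) [521.3 285.3  73. ]
k0 [321.01628728 232.89081689]
k3 [391.23096289 367.76553823]
m1 [377.34664737 234.23779949]
m2 [264.19279067 204.48607165]
```

View pics/w1c.png

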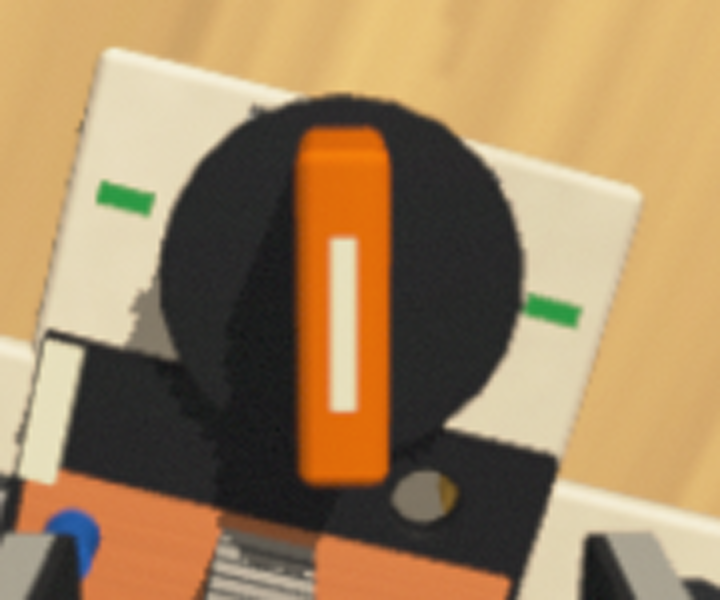

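```bash
python3 - <<'E'
from h import *
st();w=manip.get_image("wrist"); save(w,"w2c",(240,150,420,300),4);np.save("w2.npy",w,allow_pickle=True);st()
for n,X in [("k0",(514.3,311.4,73)),("m1",(514.3+46.6,311.5+6.1,29)),("m2",(514.3-46.6,311.5-6.1,29))]: u=fproj(w,X);print(n,u,(u-[240,150])*4)
E
```

```text
t2.28 pos [513.5 312.7 201.7] jawyaw 22.9 tilt [0.02 0.02] F [ 0.9 -0.3 -0.5] M [ 0.02 -0.02  0.  ] open 51.3 q [0.46 0.06 1.82 0.   1.27 0.06]
t2.33 pos [513.5 312.6 201.7] jawyaw 22.9 tilt [0.02 0.02] F [-0.5  0.9  1.1] M [-0.03 -0.05  0.01] open 51.5 q [0.46 0.06 1.82 0.   1.27 0.06]
k0 [322.28675668 240.69978504] [329.14702673 362.79914016]
m1 [377.80684576 241.1670565 ] [551.22738303 364.66822598]
m2 [265.71187408 211.18184555] [102.84749632 244.7273822 ]
```

View pics/w2c.png

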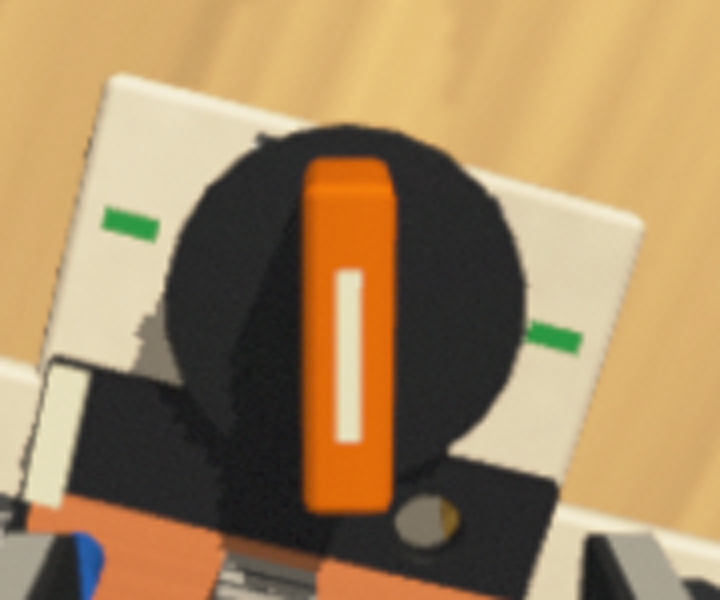

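```bash
python3 - <<'E'
from h import *
p=np.load("top0.npy",allow_pickle=True).item();s=np.load("side0.npy",allow_pickle=True).item()
for n,q in(("top",p),("side",s)):
    C=cloud(q);m=np.zeros((480,640),bool)
    # table height check
    m[300:330,130:200]=1 if n=="top" else 0
    if n=="side": m[:]=0;m[250:320,400:430]=1
    m&=q["range_z"]>0
    print(n,"cam",camc(q),"table z",np.median(C[m][:,2]),C[m][:,2].std())
hsv=cv2.cvtColor(s["color"],cv2.COLOR_RGB2HSV);C=cloud(s)
save(s,"side0c",(160,240,400,410),3.3)
for k,X in dict(k0=(514.3,311.4,73),k1=(538.9,128,73),k3=(608.5,230.4,73),sink=(526.9,219.5,69),plug=(500,-90,72)).items():
    print(k,proj(s,X),(proj(s,X)-[160,240])*3.3)
for k,u in dict(k3=(261,318),k1=(309,281),k0=(296,371)).items():
    m=np.zeros((480,640),bool);m[u[1]-28:u[1]+28,u[0]-20:u[0]+20]=1
    m&=(hsv[...,0]<14)&(hsv[...,1]>150)&(C[...,2]>66)
    print(k,m.sum(),C[m].mean(0),rect(m,lambda q:pix2w_z(s,q,73)))
E
```

```text
top cam [ 385.0477929    74.36322206 1628.39646373] table z 0.3917705976850843 4.703738453620655
side cam [414.76322831 608.76952622 756.84365942] table z 0.1378529555792371 1.3357939091882833
k0 [297.29589215 360.01988793] [453.07644411 396.06563018]
k1 [310.80971559 270.44064322] [497.67206143 100.45412264]
k3 [259.42543143 306.95838384] [328.10392371 220.96266667]
sink [304.46046711 312.8048874 ] [476.71954146 240.25612842]
plug [352.00077315 198.11177904] [ 633.6025514  -138.23112916]
k3 200 [608.60414908 236.11278176  71.91033789] (array([608.30084, 236.69731], dtype=float32), (609.1607055664062, 235.01560974121094), (15.736470222473145, 61.71021270751953), 24.176088333129883, np.float32(114.47965))
k1 174 [538.38737017 136.68714401  75.58933358] (array([538.9629, 134.8033], dtype=float32), (539.4525146484375, 133.128173828125), (16.866966247558594, 62.43852233886719), 31.26886749267578, np.float32(120.484215))
k0 265 [514.12385235 319.20856827  77.17819062] (array([514.7406, 317.4164], dtype=float32), (515.189453125, 316.0363464355469), (15.87978744506836, 61.085723876953125), 22.667095184326172, np.float32(112.927185))
```

View pics/side0c.png

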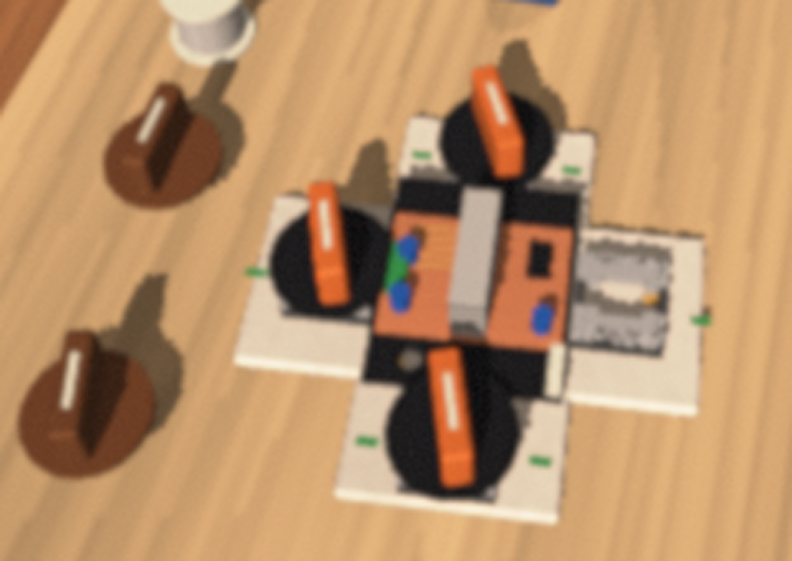

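Top and side agree on the knob positions to about 1 mm. Descending on knob0.

Emit:
{"name": "send_rows", "arguments": {
  "offset": [
    [0.08,-0.1,-4],
    [0.08,-0.1,-8],
    [0.08,-0.1,-10],
    [0.08,-0.1,-12],
    [0.08,-0.1,-13],
    [0.08,-0.1,-13.4],
    [0.08,-0.1,-13.4],
    [0.08,-0.1,-13.4]
  ],
  "angular": [
    [0,0,0],
    [0,0,0],
    [0,0,0],
    [0,0,0],
    [0,0,0],
    [0,0,0],
    [0,0,0],
    [0,0,0]
  ],
  "jaw": [0.6,0.6,0.6,0.6,0.6,0.6,0.6,0.6]
}}

```text
t: 3.0
eef_pos: [515.7, 311.2, 68.7]
eef_rot: [0.913, 1.37, -0.91]
wrist_force: [0.1, 0.3, 0.3]
opening: 51.2
```

```bash
python3 - <<'E'
from h import *
st();w=manip.get_image("wrist"); save(w,"w3",(120,140,520,440),2);st()
s=manip.get_image("side"); save(s,"s3",(160,240,400,410),3.3)
E
```

```text
t3.00 pos [515.7 311.2  68.7] jawyaw 22.8 tilt [0.11 0.05] F [0.1 0.3 0.3] M [ 0.01  0.01 -0.01] open 51.2 q [ 0.45  0.21  1.9  -0.    1.04  0.06]
t3.05 pos [516.1 311.3  69.2] jawyaw 22.8 tilt [0.16 0.08] F [0.9 0.8 0.8] M [-0.01  0.03 -0.02] open 51.2 q [0.45 0.2  1.9  0.   1.04 0.06]
```

View pics/w3.png

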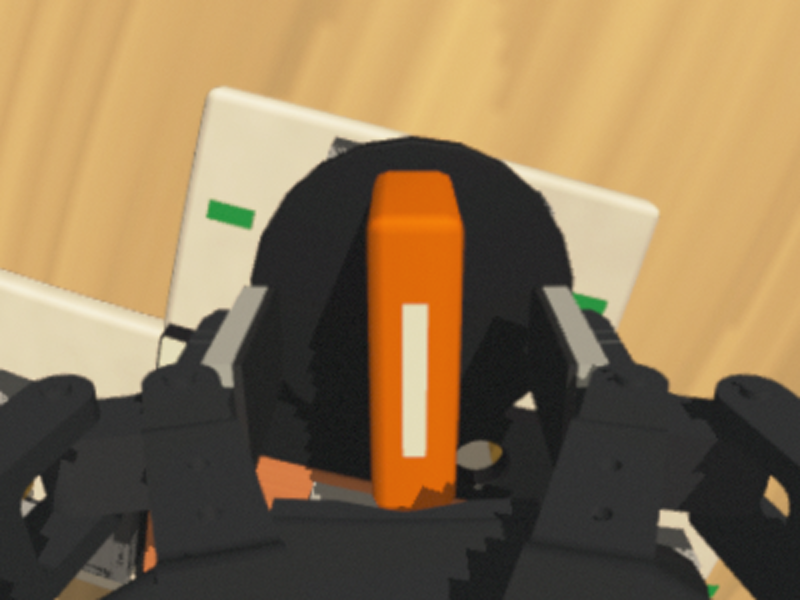

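View pics/s3.png

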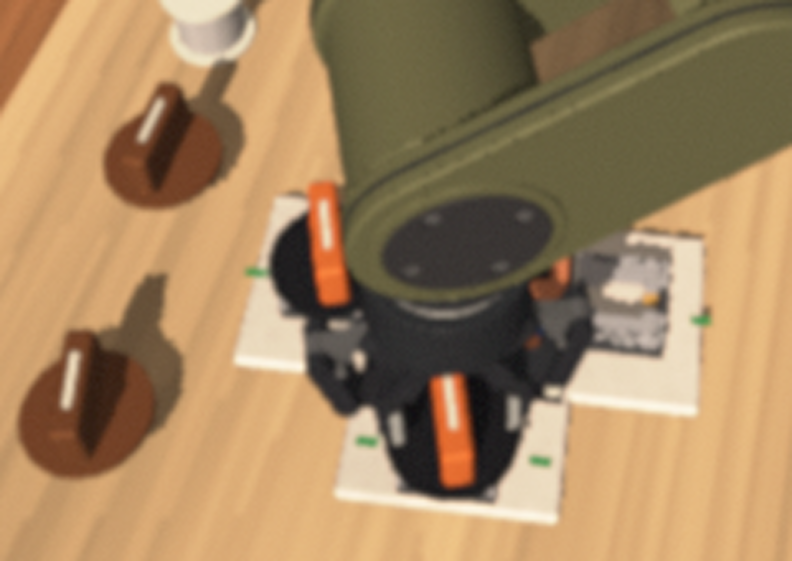

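Emit:
{"name": "send_rows", "arguments": {
  "offset": [
    [0,0,0],
    [0,0,0],
    [0,0,0],
    [0,0,0],
    [0,0,0],
    [0,0,0]
  ],
  "angular": [
    [0,0,0],
    [0,0,0],
    [0,0,0],
    [0,0,0],
    [0,0,0],
    [0,0,0]
  ],
  "jaw": [0.1,0.1,0.1,0.1,0.1,0.1],
  "grip_force": 60
}}

```text
t: 3.6
eef_pos: [515.5, 310.7, 68.1]
eef_rot: [0.913, 1.371, -0.911]
wrist_force: [-0.4, 0.2, 5.0]
opening: 15.1
```

```bash
python3 -c "
from h import *
st()"
```

```text
t3.60 pos [515.5 310.7  68.1] jawyaw 22.7 tilt [0.06 0.03] F [-0.4  0.2  5. ] M [-0.05  0.15 -0.  ] open 15.1 q [0.45 0.21 1.9  0.   1.04 0.06]
```

Emit:
{"name": "send_rows", "arguments": {
  "offset": [
    [0,0,0.1],
    [0,0,0.1],
    [0,0,0.1],
    [0,0,0.1],
    [0,0,0.1],
    [0,0,0.1],
    [0,0,0.1],
    [0,0,0.1],
    [0,0,0.1],
    [0,0,0.1]
  ],
  "angular": [
    [0,0,0.1],
    [0,0,0.22],
    [0,0,0.34],
    [0,0,0.46],
    [0,0,0.58],
    [0,0,0.7],
    [0,0,0.82],
    [0,0,0.94],
    [0,0,1.06],
    [0,0,1.15]
  ],
  "jaw": [0.1,0.1,0.1,0.1,0.1,0.1,0.1,0.1,0.1,0.1]
}}

```text
t: 4.43
eef_pos: [517.5, 312.0, 69.3]
eef_rot: [0.018, 1.564, -0.011]
wrist_force: [5.3, 4.1, -1.3]
opening: 15.1
```

```bash
python3 -c "
from h import *
st()"
```

```text
t4.43 pos [517.5 312.   69.3] jawyaw 88.9 tilt [0.39 0.25] F [ 5.3  4.1 -1.3] M [ 0.88 -1.17 -0.07] open 15.1 q [ 0.45  0.21  1.9   0.    1.03 -1.1 ]
```

Emit:
{"name": "send_rows", "arguments": {
  "offset": [
    [0,0,0],
    [0,0,0],
    [0,0,0],
    [0,0,0],
    [0,0,0]
  ],
  "angular": [
    [0,0,0.08],
    [0,0,0.15],
    [0,0,0.2],
    [0,0,0.2],
    [0,0,0.2]
  ],
  "jaw": [0.1,0.1,0.1,0.1,0.1]
}}

```text
t: 4.85
eef_pos: [517.2, 312.8, 69.4]
eef_rot: [-0.133, 1.559, 0.142]
wrist_force: [4.8, 6.9, -3.1]
opening: 15.1
```

```bash
python3 -c "
from h import *
st()"
```

```text
t4.85 pos [517.2 312.8  69.4] jawyaw 100.0 tilt [0.37 0.35] F [ 4.8  6.9 -3.1] M [ 1.46 -1.05 -0.16] open 15.1 q [ 0.45  0.21  1.9   0.    1.03 -1.29]
```

Emit:
{"name": "send_rows", "arguments": {
  "offset": [
    [0,0,0],
    [0,0,0],
    [0,0,0]
  ],
  "angular": [
    [0,0,0.03],
    [0,0,0.05],
    [0,0,0.05]
  ],
  "jaw": [0.1,0.1,0.1]
}}

```text
t: 5.1
eef_pos: [517.2, 313.1, 69.4]
eef_rot: [-0.169, 1.557, 0.18]
wrist_force: [4.6, 8.6, -2.2]
opening: 15.3
```

```bash
python3 -c "
from h import *
st()"
```

```text
t5.10 pos [517.2 313.1  69.4] jawyaw 102.8 tilt [0.35 0.42] F [ 4.6  8.6 -2.2] M [ 1.56 -1.02 -0.92] open 15.3 q [ 0.45  0.21  1.9   0.    1.03 -1.34]
```

Emit:
{"name": "send_rows", "arguments": {
  "offset": [
    [0.1,0.2,0],
    [0.1,0.2,0.5],
    [0.1,0.2,1.0],
    [0.1,0.2,1.8],
    [0.1,0.2,2.6],
    [0.1,0.2,3.5],
    [0.1,0.2,5],
    [0.1,0.2,8],
    [0.1,0.2,11],
    [0.1,0.2,11]
  ],
  "angular": [
    [0,0,-0.05],
    [0,0,-0.06],
    [0,0,-0.06],
    [0,0,-0.06],
    [0,0,-0.06],
    [0,0,-0.06],
    [0,0,-0.06],
    [0,0,-0.06],
    [0,0,-0.06],
    [0,0,-0.06]
  ],
  "jaw": [0.1,0.1,0.1,0.1,0.1,0.1,0.1,0.1,0.1,0.1]
}}

```text
t: 5.93
eef_pos: [518.7, 313.9, 185.6]
eef_rot: [-0.127, 1.557, 0.134]
wrist_force: [0.7, 1.4, -0.4]
opening: 15.4
```

```bash
python3 - <<'E'
from h import *
st();s=manip.get_image("side"); save(s,"s4",(160,200,400,380),3.3)
E
```

```text
t5.93 pos [518.7 313.9 185.6] jawyaw 99.5 tilt [0.53 0.27] F [ 0.7  1.4 -0.4] M [ 0.09 -0.08 -0.04] open 15.4 q [ 0.46  0.08  1.82  0.    1.23 -1.28]
```

View pics/s4.png

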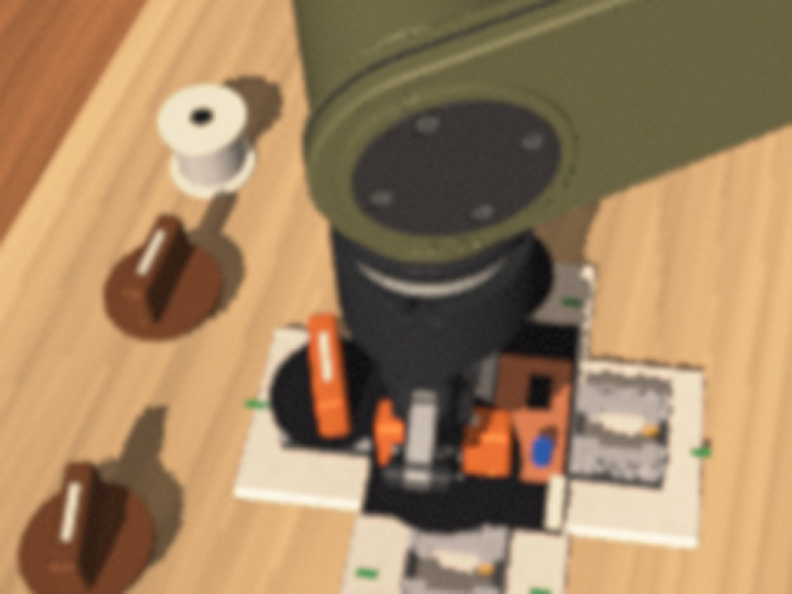

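Emit:
{"name": "send_rows", "arguments": {
  "offset": [
    [0.2,-2,0],
    [0.5,-6,0],
    [1,-10,0],
    [1.3,-14,0],
    [1.6,-18,0],
    [1.9,-22,0],
    [2.2,-26,0],
    [2.6,-30,0],
    [2.8,-34,0],
    [3,-36,0]
  ],
  "angular": [
    [0,0,0],
    [0,0,0],
    [0,0,0],
    [0,0,0],
    [0,0,0],
    [0,0,0],
    [0,0,0],
    [0,0,0],
    [0,0,0],
    [0,0,0]
  ],
  "jaw": [0.1,0.1,0.1,0.1,0.1,0.1,0.1,0.1,0.1,0.1]
}}

```text
t: 6.82
eef_pos: [544.5, -51.0, 176.4]
eef_rot: [-0.129, 1.571, 0.128]
wrist_force: [-0.8, 0.4, -1.3]
opening: 15.6
```

```bash
cat >> h.py <<'E'
def tray(p,z=35):
    C=cloud(p); m=(C[...,2]>22)&(C[...,2]<44)&(C[...,1]<-190)&(C[...,1]>-520)&(C[...,0]>330)&(C[...,0]<760)
    n,l,stt,_=cv2.connectedComponentsWithStats(cv2.dilate(m.astype(np.uint8),np.ones((3,3))))
    k=1+np.argmax(stt[1:,4]); m&=(l==k)
    r=rect(m,lambda q:pix2w_z(p,q,z)); return m.sum(),r[1],r[2],r[3]
E
python3 - <<'E'
from h import *
st();p=manip.get_image("top"); save(p,"t5",(120,120,560,400),1.8);print(tray(p))
C=cloud(np.load("top0.npy",allow_pickle=True).item());print(tray(np.load("top0.npy",allow_pickle=True).item()))
E
```

```text
t6.82 pos [544.5 -51.  176.4] jawyaw 99.4 tilt [-0.2  -0.04] F [-0.8  0.4 -1.3] M [-0.01 -0.02 -0.02] open 15.6 q [-0.19 -0.04  1.96 -0.    1.23 -1.92]
(np.int64(594), (517.7280883789062, -322.7530212402344), (179.82351684570312, 182.79637145996094), 10.357672691345215)
(np.int64(587), (517.6920776367188, -322.452392578125), (179.80697631835938, 183.3282470703125), 10.410988807678223)
```

View pics/t5.png

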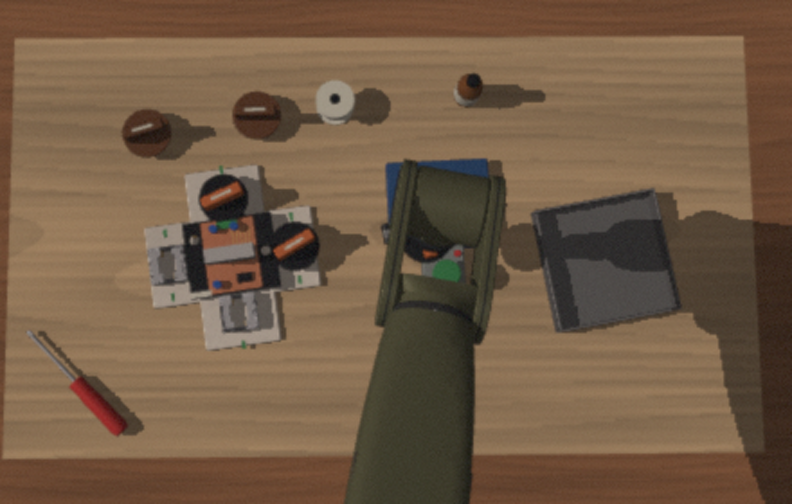

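Emit:
{"name": "send_rows", "arguments": {
  "offset": [
    [0.2,-3,0],
    [0.5,-7,0],
    [0.8,-11,0],
    [1.1,-15,0],
    [1.4,-19,0],
    [1.7,-23,0],
    [1.9,-27,0],
    [2,-30,0],
    [2,-30.7,0],
    [2,-30.7,0]
  ],
  "angular": [
    [0,0,0],
    [0,0,0],
    [0,0,0],
    [0,0,0],
    [0,0,0],
    [0,0,0],
    [0,0,0],
    [0,0,0],
    [0,0,0],
    [0,0,0]
  ],
  "jaw": [0.1,0.1,0.1,0.1,0.1,0.1,0.1,0.1,0.1,0.1]
}}

```text
t: 7.7
eef_pos: [564.9, -355.8, 176.2]
eef_rot: [-0.127, 1.57, 0.13]
wrist_force: [0.2, 0.3, -1.7]
opening: 15.1
```

```bash
python3 - <<'E'
from h import *
st();w=manip.get_image("wrist"); save(w,"w6");st()
E
```

```text
t7.70 pos [ 564.9 -355.8  176.2] jawyaw 99.4 tilt [-0.16  0.12] F [ 0.2  0.3 -1.7] M [0.06 0.03 0.01] open 15.1 q [-0.64  0.22  1.68  0.    1.25 -2.38]
t7.75 pos [ 565.1 -354.1  176.3] jawyaw 99.4 tilt [-0.15  0.16] F [ 0.5  0.4 -2.2] M [-0.02  0.04  0.  ] open 15.4 q [-0.64  0.22  1.68  0.    1.25 -2.38]
```

View pics/w6.png

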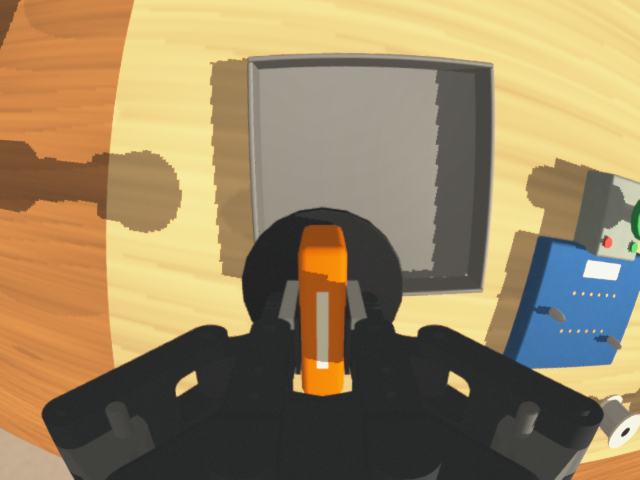

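Emit:
{"name": "send_rows", "arguments": {
  "offset": [
    [0.2,-0.3,-1],
    [0.2,-0.3,-4],
    [0.2,-0.3,-7],
    [0.2,-0.3,-9],
    [0.2,-0.3,-10.3],
    [0.2,-0.3,-10.8],
    [0.2,-0.3,-11.1],
    [0.2,-0.3,-11.1]
  ],
  "angular": [
    [0,0,0],
    [0,0,0],
    [0,0,0],
    [0,0,0],
    [0,0,0],
    [0,0,0],
    [0,0,0],
    [0,0,0]
  ],
  "jaw": [0.1,0.1,0.1,0.1,0.1,0.1,0.1,0.1]
}}

```text
t: 8.42
eef_pos: [568.5, -357.1, 67.7]
eef_rot: [-0.131, 1.566, 0.131]
wrist_force: [0.2, 0.3, -1.1]
opening: 15.0
```

```bash
python3 - <<'E'
from h import *
st()
E
```

```text
t8.42 pos [ 568.5 -357.1   67.7] jawyaw 99.6 tilt [ 0.03 -0.02] F [ 0.2  0.3 -1.1] M [-0.01  0.02  0.02] open 15.0 q [-0.64  0.34  1.73  0.    1.07 -2.38]
```

Lower a bit until contact, then open.

Emit:
{"name": "send_rows", "arguments": {
  "offset": [
    [0,0,-0.1],
    [0,0,-0.2],
    [0,0,-0.3],
    [0,0,-0.4]
  ],
  "angular": [
    [0,0,0],
    [0,0,0],
    [0,0,0],
    [0,0,0]
  ],
  "jaw": [0.1,0.1,0.1,0.1]
}}

```text
t: 8.75
eef_pos: [568.5, -358.0, 64.3]
eef_rot: [-0.131, 1.566, 0.129]
wrist_force: [0.3, -0.5, -1.7]
opening: 15.2
```

```bash
python3 - <<'E'
from h import *
st()
E
```

```text
t8.75 pos [ 568.5 -358.    64.3] jawyaw 99.5 tilt [ 0.08 -0.06] F [ 0.3 -0.5 -1.7] M [ 0.   -0.01 -0.05] open 15.2 q [-0.64  0.35  1.73 -0.    1.06 -2.38]
```

Emit:
{"name": "send_rows", "arguments": {
  "offset": [
    [0,0,-0.1],
    [0,0,-0.2],
    [0,0,-0.25],
    [0,0,-0.25]
  ],
  "angular": [
    [0,0,0],
    [0,0,0],
    [0,0,0],
    [0,0,0]
  ],
  "jaw": [0.1,0.1,0.1,0.1]
}}

```text
t: 9.08
eef_pos: [568.3, -357.8, 62.2]
eef_rot: [-0.131, 1.567, 0.13]
wrist_force: [-2.6, 1.9, 4.8]
opening: 15.0
```

```bash
python3 - <<'E'
from h import *
st()
E
```

```text
t9.08 pos [ 568.3 -357.8   62.2] jawyaw 99.5 tilt [ 0.02 -0.02] F [-2.6  1.9  4.8] M [ 0.29  0.33 -0.02] open 15.0 q [-0.64  0.35  1.73 -0.    1.06 -2.38]
```

Emit:
{"name": "send_rows", "arguments": {
  "offset": [
    [0,0,0],
    [0,0,0],
    [0,0,0],
    [0,0,0],
    [0,0,2],
    [0,0,6],
    [0,0,10],
    [0,0,14],
    [0,0,14]
  ],
  "angular": [
    [0,0,0],
    [0,0,0],
    [0,0,0],
    [0,0,0],
    [0,0,0],
    [0,0,0],
    [0,0,0],
    [0,0,0],
    [0,0,0]
  ],
  "jaw": [0.5,0.5,0.5,0.5,0.5,0.5,0.5,0.5,0.5]
}}

```text
t: 9.83
eef_pos: [571.9, -360.4, 212.3]
eef_rot: [-0.139, 1.554, 0.121]
wrist_force: [1.1, -0.1, 2.8]
opening: 42.9
```

```bash
python3 - <<'E'
from h import *
st();w=manip.get_image("wrist"); save(w,"w7",None,0.8)
E
```

```text
t9.83 pos [ 571.9 -360.4  212.3] jawyaw 99.5 tilt [ 0.79 -0.59] F [ 1.1 -0.1  2.8] M [-0.1  -0.01  0.01] open 42.9 q [-0.64  0.2   1.64  0.    1.28 -2.38]
```

View pics/w7.png

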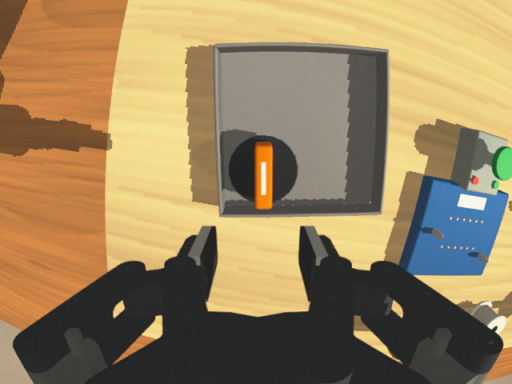

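Emit:
{"name": "send_rows", "arguments": {
  "offset": [
    [-0.2,2,0],
    [-0.4,6,0],
    [-0.7,10,0],
    [-1,14,0],
    [-1.3,18,0],
    [-1.6,22,0],
    [-1.8,26,0],
    [-2,30,0],
    [-2.2,34,0],
    [-2.4,38,0]
  ],
  "angular": [
    [0,0,-0.05],
    [0,0,-0.15],
    [0,0,-0.27],
    [0,0,-0.39],
    [0,0,-0.51],
    [0,0,-0.63],
    [0,0,-0.75],
    [0,0,-0.87],
    [0,0,-0.99],
    [0,0,-1.1]
  ],
  "jaw": [0.5,0.5,0.5,0.5,0.5,0.5,0.5,0.5,0.5,0.5]
}}

```text
t: 10.72
eef_pos: [543.2, 19.1, 199.3]
eef_rot: [0.726, 1.448, -0.727]
wrist_force: [-0.2, -0.3, 0.5]
opening: 42.6
```

Emit:
{"name": "send_rows", "arguments": {
  "offset": [
    [-0.2,4,0],
    [-0.4,8,0],
    [-0.5,10,0],
    [-0.5,10.7,0],
    [-0.5,10.7,0],
    [-0.5,10.7,0]
  ],
  "angular": [
    [0,0,-0.08],
    [0,0,-0.1],
    [0,0,-0.1],
    [0,0,-0.1],
    [0,0,-0.1],
    [0,0,-0.1]
  ],
  "jaw": [0.5,0.5,0.5,0.5,0.5,0.5]
}}

```text
t: 11.22
eef_pos: [539.1, 123.9, 199.8]
eef_rot: [0.797, 1.42, -0.799]
wrist_force: [-0.3, -1.2, -0.3]
opening: 42.3
```

```bash
python3 - <<'E'
from h import *
st();w=manip.get_image("wrist"); save(w,"w8");st()
E
```

```text
t11.22 pos [539.1 123.9 199.8] jawyaw 31.3 tilt [-0.09 -0.04] F [-0.3 -1.2 -0.3] M [-0.01  0.01 -0.02] open 42.3 q [ 0.13 -0.05  1.92 -0.    1.27 -0.42]
t11.27 pos [539.2 123.3 200.1] jawyaw 31.2 tilt [-0.07 -0.04] F [-0.2 -0.5 -0.4] M [ 0.01 -0.07 -0.01] open 42.4 q [ 0.13 -0.05  1.92 -0.    1.27 -0.42]
```

View pics/w8.png

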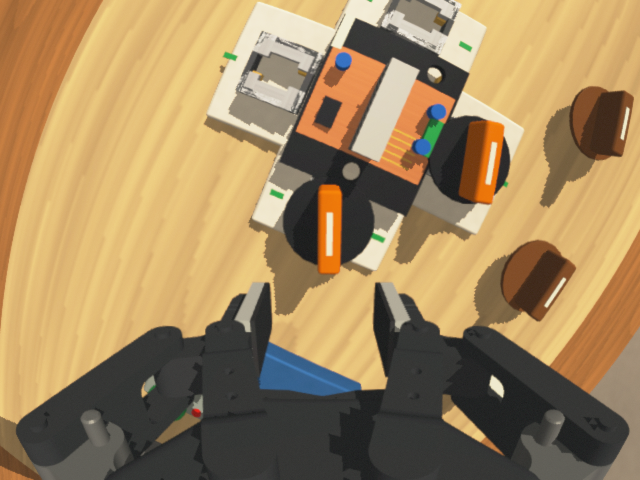

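Emit:
{"name": "send_rows", "arguments": {
  "offset": [
    [0,0.6,-2],
    [0,0.6,-6],
    [0,0.6,-9],
    [0,0.6,-11],
    [0,0.6,-12.5],
    [0,0.6,-13.1],
    [0,0.6,-13.1],
    [0,0.6,-13.1]
  ],
  "angular": [
    [0,0,0],
    [0,0,0],
    [0,0,0],
    [0,0,0],
    [0,0,0],
    [0,0,0],
    [0,0,0],
    [0,0,0]
  ],
  "jaw": [0.5,0.5,0.5,0.5,0.5,0.5,0.5,0.5]
}}

```text
t: 11.93
eef_pos: [539.9, 129.4, 70.3]
eef_rot: [0.8, 1.418, -0.799]
wrist_force: [-0.3, 0.3, 0.7]
opening: 42.7
```

```bash
python3 - <<'E'
from h import *
st();s=manip.get_image("side"); save(s,"s8",(220,200,400,350),4);st()
E
```

```text
t11.93 pos [539.9 129.4  70.3] jawyaw 31.2 tilt [ 0.03 -0.  ] F [-0.3  0.3  0.7] M [-0.07  0.04  0.05] open 42.7 q [ 0.14  0.11  2.   -0.    1.03 -0.41]
t11.98 pos [540.5 129.7  71.1] jawyaw 31.2 tilt [0.12 0.01] F [ 0.2 -1.4  0.5] M [ 0.02 -0.01 -0.07] open 43.0 q [ 0.14  0.11  2.   -0.    1.03 -0.41]
```

View pics/s8.png

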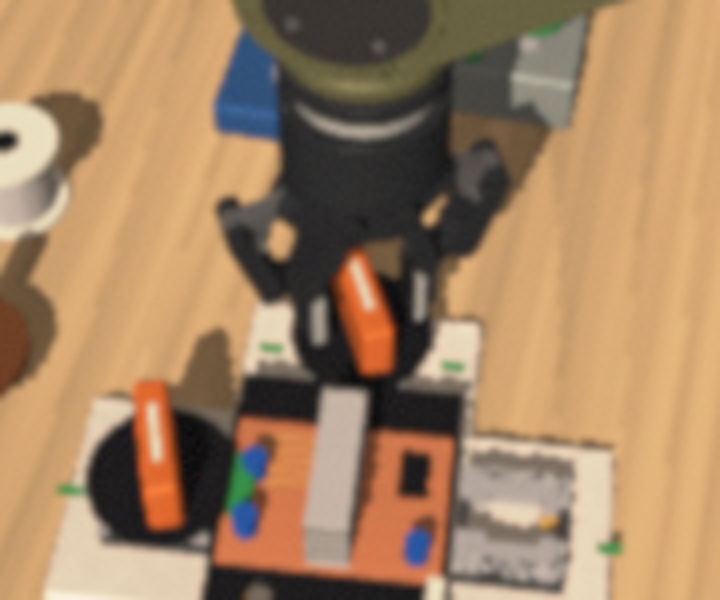

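Emit:
{"name": "send_rows", "arguments": {
  "offset": [
    [0,0,-0.1],
    [0,0,-0.2],
    [0,0,-0.2],
    [0,0,-0.2],
    [0,0,-0.2],
    [0,0,-0.2]
  ],
  "angular": [
    [0,0,0],
    [0,0,0],
    [0,0,0],
    [0,0,0],
    [0,0,0],
    [0,0,0]
  ],
  "jaw": [0.1,0.1,0.1,0.1,0.1,0.1]
}}

```text
t: 12.48
eef_pos: [540.5, 130.4, 69.3]
eef_rot: [0.799, 1.417, -0.797]
wrist_force: [0.4, -0.7, 5.8]
opening: 15.0
```

Emit:
{"name": "send_rows", "arguments": {
  "offset": [
    [0,0,0],
    [0,0,0],
    [0,0,0],
    [0,0,0],
    [0,0,0],
    [0,0,0],
    [0,0,0],
    [0,0,0],
    [0,0,0],
    [0,0,0]
  ],
  "angular": [
    [0,0,0.1],
    [0,0,0.22],
    [0,0,0.34],
    [0,0,0.46],
    [0,0,0.58],
    [0,0,0.7],
    [0,0,0.82],
    [0,0,0.94],
    [0,0,1.06],
    [0,0,1.12]
  ],
  "jaw": [0.1,0.1,0.1,0.1,0.1,0.1,0.1,0.1,0.1,0.1]
}}

```text
t: 13.32
eef_pos: [540.4, 130.4, 69.2]
eef_rot: [-0.078, 1.567, 0.078]
wrist_force: [-0.3, 0.2, 6.4]
opening: 14.8
```

Emit:
{"name": "send_rows", "arguments": {
  "offset": [
    [0,0,0],
    [0,0,0],
    [0,0,0],
    [0,0,0],
    [0,0,0]
  ],
  "angular": [
    [0,0,0.05],
    [0,0,0.1],
    [0,0,0.14],
    [0,0,0.14],
    [0,0,0.14]
  ],
  "jaw": [0.1,0.1,0.1,0.1,0.1]
}}

```text
t: 13.73
eef_pos: [540.6, 129.3, 69.3]
eef_rot: [-0.184, 1.561, 0.181]
wrist_force: [-0.5, -4.4, 6.7]
opening: 14.9
```

```bash
python3 - <<'E'
from h import *
st()
E
```

```text
t13.73 pos [540.6 129.3  69.3] jawyaw 103.3 tilt [ 0.13 -0.09] F [-0.5 -4.4  6.7] M [-1.09 -0.02 -1.01] open 14.9 q [ 0.14  0.11  2.   -0.    1.03 -1.66]
```

Stop felt (Mz −1.0). Back off slightly and lift.

Emit:
{"name": "send_rows", "arguments": {
  "offset": [
    [0,0,0],
    [0,0,0.5],
    [0,0,1.0],
    [0,0,1.8],
    [0,0,2.6],
    [0,0,3.5],
    [0,0,5],
    [0,0,8],
    [0,0,10],
    [0,0,10]
  ],
  "angular": [
    [0,0,-0.06],
    [0,0,-0.07],
    [0,0,-0.07],
    [0,0,-0.07],
    [0,0,-0.07],
    [0,0,-0.07],
    [0,0,-0.07],
    [0,0,-0.07],
    [0,0,-0.07],
    [0,0,-0.07]
  ],
  "jaw": [0.1,0.1,0.1,0.1,0.1,0.1,0.1,0.1,0.1,0.1]
}}

```text
t: 14.57
eef_pos: [542.3, 131.2, 174.3]
eef_rot: [-0.129, 1.557, 0.131]
wrist_force: [0.8, 0.3, 0.2]
opening: 15.0
```

```bash
python3 - <<'E'
from h import *
st();s=manip.get_image("side"); save(s,"s9",(160,160,400,350),3);st()
p=manip.get_image("top"); print(tray(p))
E
```

```text
t14.57 pos [542.3 131.2 174.3] jawyaw 99.5 tilt [0.56 0.11] F [0.8 0.3 0.2] M [ 0.03 -0.02 -0.  ] open 15.0 q [ 0.14 -0.02  1.94  0.    1.21 -1.6 ]
t14.62 pos [541.2 130.9 171.7] jawyaw 99.5 tilt [0.37 0.08] F [-0.8  1.3 -1.6] M [ 0.01 -0.01  0.04] open 15.0 q [ 0.14 -0.02  1.94  0.    1.21 -1.6 ]
(np.int64(971), (517.7867431640625, -322.88836669921875), (179.79454040527344, 182.53073120117188), 10.450796127319336)
```

View pics/s9.png

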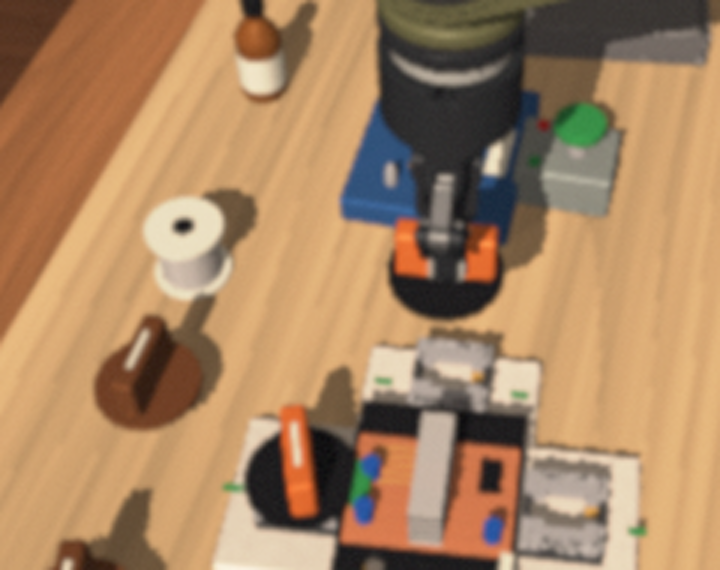

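Emit:
{"name": "send_rows", "arguments": {
  "offset": [
    [-0.2,-2,0],
    [-0.7,-6,0],
    [-1.2,-10,0],
    [-1.7,-14,0],
    [-2.2,-18,0],
    [-2.7,-22,0],
    [-3.2,-26,0],
    [-3.7,-30,0],
    [-4.2,-34,0],
    [-4.6,-38,0]
  ],
  "angular": [
    [0,0,0],
    [0,0,0],
    [0,0,0],
    [0,0,0],
    [0,0,0],
    [0,0,0],
    [0,0,0],
    [0,0,0],
    [0,0,0],
    [0,0,0]
  ],
  "jaw": [0.1,0.1,0.1,0.1,0.1,0.1,0.1,0.1,0.1,0.1]
}}

```text
t: 15.5
eef_pos: [491.5, -250.7, 165.6]
eef_rot: [-0.127, 1.57, 0.132]
wrist_force: [1.0, 0.3, -1.4]
opening: 15.3
```

Emit:
{"name": "send_rows", "arguments": {
  "offset": [
    [-0.4,-4,0],
    [-0.8,-8,0],
    [-1,-11,0],
    [-1.1,-12.2,0],
    [-1.1,-12.4,0],
    [-1.1,-12.4,0],
    [-1.1,-12.4,0]
  ],
  "angular": [
    [0,0,0],
    [0,0,0],
    [0,0,0],
    [0,0,0],
    [0,0,0],
    [0,0,0],
    [0,0,0]
  ],
  "jaw": [0.1,0.1,0.1,0.1,0.1,0.1,0.1]
}}

```text
t: 16.08
eef_pos: [482.2, -372.0, 166.5]
eef_rot: [-0.128, 1.568, 0.132]
wrist_force: [0.6, 0.5, -1.4]
opening: 15.4
```

```bash
python3 - <<'E'
from h import *
st();w=manip.get_image("wrist"); save(w,"w10",None,0.8);st()
E
```

```text
t16.08 pos [ 482.2 -372.   166.5] jawyaw 99.5 tilt [-0.09  0.13] F [ 0.6  0.5 -1.4] M [ 0.05 -0.03 -0.03] open 15.4 q [-0.75  0.11  1.82  0.    1.21 -2.48]
t16.13 pos [ 482.4 -371.8  166.9] jawyaw 99.5 tilt [-0.06  0.1 ] F [-0.4 -0.8 -0.8] M [ 0.01 -0.01  0.01] open 15.4 q [-0.75  0.11  1.82  0.    1.21 -2.48]
```

View pics/w10.png

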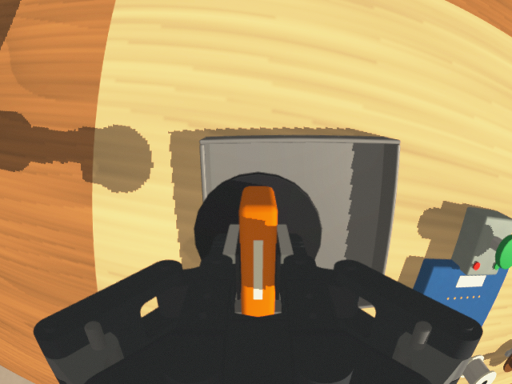

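Emit:
{"name": "send_rows", "arguments": {
  "offset": [
    [0.1,-0.1,-2],
    [0.1,-0.1,-5],
    [0.1,-0.1,-7.5],
    [0.1,-0.1,-9],
    [0.1,-0.1,-9.6],
    [0.1,-0.1,-9.9],
    [0.1,-0.1,-10.2],
    [0.1,-0.1,-10.4],
    [0.1,-0.1,-10.5],
    [0.1,-0.1,-10.5]
  ],
  "angular": [
    [0,0,0],
    [0,0,0],
    [0,0,0],
    [0,0,0],
    [0,0,0],
    [0,0,0],
    [0,0,0],
    [0,0,0],
    [0,0,0],
    [0,0,0]
  ],
  "jaw": [0.1,0.1,0.1,0.1,0.1,0.1,0.1,0.1,0.1,0.1]
}}

```text
t: 16.97
eef_pos: [483.9, -375.1, 63.8]
eef_rot: [-0.13, 1.566, 0.129]
wrist_force: [-0.5, -0.1, -2.3]
opening: 15.1
```

```bash
python3 - <<'E'
from h import *
st()
E
```

```text
t16.97 pos [ 483.9 -375.1   63.8] jawyaw 99.5 tilt [ 0.07 -0.07] F [-0.5 -0.1 -2.3] M [ 0.02 -0.   -0.03] open 15.1 q [-0.75  0.23  1.87  0.    1.03 -2.48]
```

Just above the floor; lower 1.5 mm, open, rise.

Emit:
{"name": "send_rows", "arguments": {
  "offset": [
    [0,0.1,-0.1],
    [0,0.1,-0.15],
    [0,0.1,-0.15],
    [0,0.1,-0.15],
    [0,0.1,-0.15],
    [0,0.1,-0.15],
    [0,0.1,2],
    [0,0.1,6],
    [0,0.1,10],
    [0,0.1,13]
  ],
  "angular": [
    [0,0,0],
    [0,0,0],
    [0,0,0],
    [0,0,0],
    [0,0,0],
    [0,0,0],
    [0,0,0],
    [0,0,0],
    [0,0,0],
    [0,0,0]
  ],
  "jaw": [0.1,0.1,0.5,0.5,0.5,0.5,0.5,0.5,0.5,0.5]
}}

```text
t: 17.8
eef_pos: [483.9, -374.1, 195.9]
eef_rot: [-0.131, 1.565, 0.128]
wrist_force: [-0.3, -0.2, -0.5]
opening: 42.3
```

```bash
python3 - <<'E'
from h import *
st();w=manip.get_image("wrist"); save(w,"w11",None,0.8);st()
E
```

```text
t17.80 pos [ 483.9 -374.1  195.9] jawyaw 99.4 tilt [ 0.1  -0.09] F [-0.3 -0.2 -0.5] M [ 0.   -0.04 -0.02] open 42.3 q [-0.75  0.08  1.8   0.    1.26 -2.48]
t17.85 pos [ 486.4 -376.3  203.3] jawyaw 99.5 tilt [ 0.58 -0.53] F [ 2.  -1.2  5.3] M [-0.04 -0.08  0.05] open 43.1 q [-0.75  0.08  1.79  0.    1.26 -2.48]
```

View pics/w11.png

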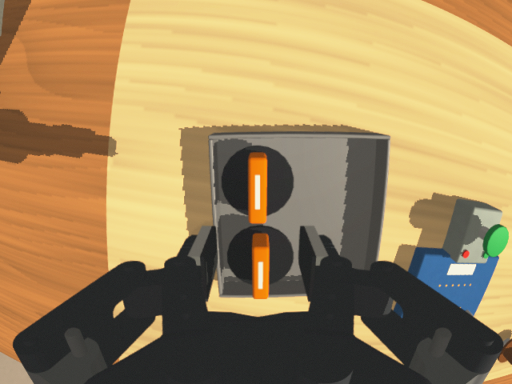

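Emit:
{"name": "send_rows", "arguments": {
  "offset": [
    [0.5,2,0],
    [1.3,6,0],
    [2.1,10,0],
    [2.9,14,0],
    [3.7,18,0],
    [4.5,22,0],
    [5.3,26,0],
    [6.1,30,0],
    [6.9,34,0],
    [7.7,38,0]
  ],
  "angular": [
    [0,0,-0.05],
    [0,0,-0.15],
    [0,0,-0.27],
    [0,0,-0.39],
    [0,0,-0.51],
    [0,0,-0.63],
    [0,0,-0.75],
    [0,0,-0.87],
    [0,0,-0.99],
    [0,0,-1.1]
  ],
  "jaw": [0.5,0.5,0.5,0.5,0.5,0.5,0.5,0.5,0.5,0.5]
}}

```text
t: 18.68
eef_pos: [557.3, -7.6, 192.5]
eef_rot: [0.714, 1.45, -0.714]
wrist_force: [0.6, -0.2, -0.3]
opening: 42.4
```

Emit:
{"name": "send_rows", "arguments": {
  "offset": [
    [0.8,4,0],
    [1.6,8,0],
    [2.4,12,0],
    [3.2,16,0],
    [4,20,0],
    [4.6,22,0],
    [4.8,22.6,0],
    [4.8,22.6,0],
    [4.8,22.6,0]
  ],
  "angular": [
    [0,0,-0.1],
    [0,0,-0.2],
    [0,0,-0.216],
    [0,0,-0.216],
    [0,0,-0.216],
    [0,0,-0.216],
    [0,0,-0.216],
    [0,0,-0.216],
    [0,0,-0.216]
  ],
  "jaw": [0.5,0.5,0.5,0.5,0.5,0.5,0.5,0.5,0.5]
}}

```text
t: 19.43
eef_pos: [605.1, 215.9, 192.2]
eef_rot: [0.874, 1.388, -0.876]
wrist_force: [0.1, -0.3, -0.2]
opening: 42.7
```

```bash
python3 - <<'E'
from h import *
st();w=manip.get_image("wrist"); save(w,"w12");st()
E
```

```text
t19.43 pos [605.1 215.9 192.2] jawyaw 25.5 tilt [-0.05 -0.05] F [ 0.1 -0.3 -0.2] M [ 0.   -0.03 -0.  ] open 42.7 q [ 0.26  0.15  1.73 -0.    1.26 -0.19]
t19.48 pos [605.2 215.3 192.4] jawyaw 25.5 tilt [-0.05 -0.04] F [-0.3 -0.4 -0.2] M [ 0.01 -0.06  0.06] open 43.1 q [ 0.26  0.15  1.73 -0.    1.26 -0.19]
```

View pics/w12.png

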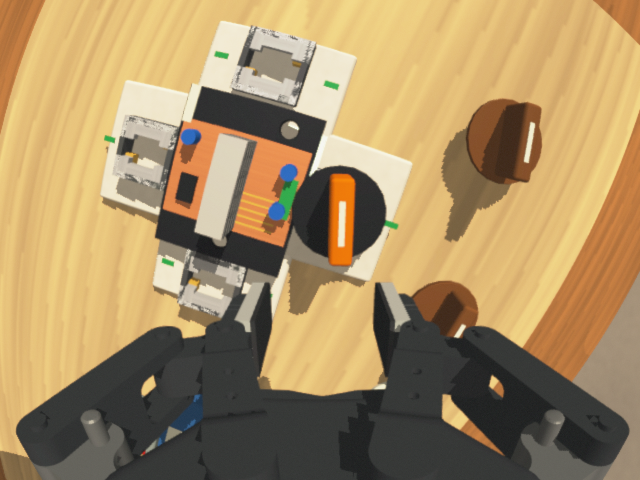

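Emit:
{"name": "send_rows", "arguments": {
  "offset": [
    [0.4,1.65,0],
    [0.4,1.65,0],
    [0.4,1.65,0]
  ],
  "angular": [
    [0,0,-0.02],
    [0,0,-0.02],
    [0,0,-0.02]
  ],
  "jaw": [0.5,0.5,0.5]
}}

```text
t: 19.73
eef_pos: [609.4, 231.7, 192.8]
eef_rot: [0.891, 1.38, -0.891]
wrist_force: [0.2, -0.2, 0.1]
opening: 42.7
```

```bash
python3 - <<'E'
from h import *
st();w=manip.get_image("wrist"); save(w,"w13",None,.8);st()
E
```

```text
t19.73 pos [609.4 231.7 192.8] jawyaw 24.3 tilt [-0.01 -0.03] F [ 0.2 -0.2  0.1] M [-0.04  0.    0.02] open 42.7 q [ 0.28  0.17  1.7  -0.    1.26 -0.14]
t19.78 pos [609.4 231.6 192.8] jawyaw 24.3 tilt [-0.01 -0.03] F [-0.4 -0.7  0. ] M [0.06 0.02 0.01] open 42.6 q [ 0.28  0.17  1.7  -0.    1.26 -0.14]
```

View pics/w13.png

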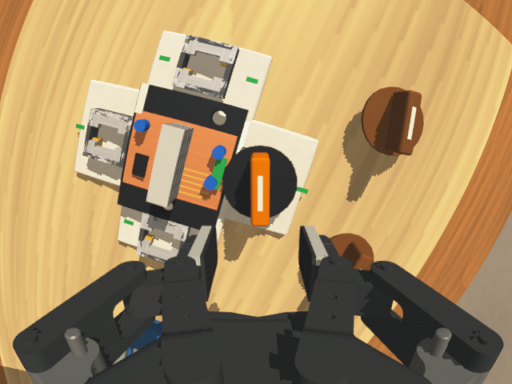

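Emit:
{"name": "send_rows", "arguments": {
  "offset": [
    [0,0,-2],
    [0,0,-6],
    [0,0,-9],
    [0,0,-11],
    [0,0,-12],
    [0,0,-12.3],
    [0,0,-12.3],
    [0,0,-12.3]
  ],
  "angular": [
    [0,0,0],
    [0,0,0],
    [0,0,0],
    [0,0,0],
    [0,0,0],
    [0,0,0],
    [0,0,0],
    [0,0,0]
  ],
  "jaw": [0.5,0.5,0.5,0.5,0.5,0.5,0.5,0.5]
}}

```text
t: 20.45
eef_pos: [610.7, 233.0, 71.7]
eef_rot: [0.892, 1.379, -0.889]
wrist_force: [-0.3, 1.2, 0.8]
opening: 42.7
```

Emit:
{"name": "send_rows", "arguments": {
  "offset": [
    [0,0,0],
    [0,0,0],
    [0,0,0],
    [0,0,0],
    [0,0,0],
    [0,0,0]
  ],
  "angular": [
    [0,0,0],
    [0,0,0],
    [0,0,0],
    [0,0,0],
    [0,0,0],
    [0,0,0]
  ],
  "jaw": [0.1,0.1,0.1,0.1,0.1,0.1]
}}

```text
t: 20.95
eef_pos: [610.8, 233.4, 72.0]
eef_rot: [0.892, 1.378, -0.888]
wrist_force: [0.3, -0.1, 5.8]
opening: 15.0
```

```bash
python3 - <<'E'
from h import *
st()
E
```

```text
t20.95 pos [610.8 233.4  72. ] jawyaw 24.4 tilt [0.19 0.05] F [ 0.3 -0.1  5.8] M [-0.05  0.1   0.05] open 15.0 q [ 0.28  0.3   1.77 -0.    1.06 -0.14]
```

Emit:
{"name": "send_rows", "arguments": {
  "offset": [
    [0,0,0],
    [0,0,0],
    [0,0,0],
    [0,0,0],
    [0,0,0],
    [0,0,0],
    [0,0,0],
    [0,0,0],
    [0,0,0],
    [0,0,0]
  ],
  "angular": [
    [0,0,0.1],
    [0,0,0.22],
    [0,0,0.34],
    [0,0,0.46],
    [0,0,0.58],
    [0,0,0.7],
    [0,0,0.82],
    [0,0,0.94],
    [0,0,1.06],
    [0,0,1.18]
  ],
  "jaw": [0.1,0.1,0.1,0.1,0.1,0.1,0.1,0.1,0.1,0.1]
}}

```text
t: 21.78
eef_pos: [610.5, 233.3, 72.0]
eef_rot: [-0.031, 1.568, 0.032]
wrist_force: [-0.3, -0.6, 6.7]
opening: 15.0
```

Emit:
{"name": "send_rows", "arguments": {
  "offset": [
    [0,0,0],
    [0,0,0],
    [0,0,0],
    [0,0,0],
    [0,0,0]
  ],
  "angular": [
    [0,0,0.07],
    [0,0,0.14],
    [0,0,0.2],
    [0,0,0.2],
    [0,0,0.2]
  ],
  "jaw": [0.1,0.1,0.1,0.1,0.1]
}}

```text
t: 22.2
eef_pos: [610.8, 232.4, 72.0]
eef_rot: [-0.182, 1.561, 0.181]
wrist_force: [-0.5, -3.3, 6.9]
opening: 14.9
```

```bash
python3 - <<'E'
from h import *
st()
E
```

```text
t22.20 pos [610.8 232.4  72. ] jawyaw 103.2 tilt [ 0.15 -0.01] F [-0.5 -3.3  6.9] M [-0.77  0.16 -1.06] open 14.9 q [ 0.28  0.3   1.77 -0.    1.07 -1.52]
```

Emit:
{"name": "send_rows", "arguments": {
  "offset": [
    [0,0,0],
    [0,0,0.5],
    [0,0,1.0],
    [0,0,1.8],
    [0,0,2.6],
    [0,0,3.5],
    [0,0,5],
    [0,0,8],
    [0,0,10],
    [0,0,10]
  ],
  "angular": [
    [0,0,-0.06],
    [0,0,-0.07],
    [0,0,-0.07],
    [0,0,-0.07],
    [0,0,-0.07],
    [0,0,-0.07],
    [0,0,-0.07],
    [0,0,-0.07],
    [0,0,-0.07],
    [0,0,-0.07]
  ],
  "jaw": [0.1,0.1,0.1,0.1,0.1,0.1,0.1,0.1,0.1,0.1]
}}

```text
t: 23.03
eef_pos: [612.5, 234.1, 177.6]
eef_rot: [-0.127, 1.556, 0.131]
wrist_force: [0.6, -0.4, -0.4]
opening: 14.9
```

```bash
python3 - <<'E'
from h import *
st();s=manip.get_image("side"); save(s,"s14",(160,160,400,350),3);st()
p=manip.get_image("top"); print(tray(p))
E
```

```text
t23.03 pos [612.5 234.1 177.6] jawyaw 99.4 tilt [0.61 0.19] F [ 0.6 -0.4 -0.4] M [ 0.01 -0.06  0.03] open 14.9 q [ 0.28  0.19  1.71  0.    1.23 -1.45]
t23.08 pos [611.4 233.8 174.7] jawyaw 99.4 tilt [0.42 0.13] F [-0.3  0.6 -2.5] M [ 0.02  0.02 -0.01] open 15.2 q [ 0.28  0.19  1.72  0.    1.23 -1.45]
(np.int64(1390), (517.7276000976562, -322.6455078125), (179.80697631835938, 182.935546875), 10.410988807678223)
```

View pics/s14.png

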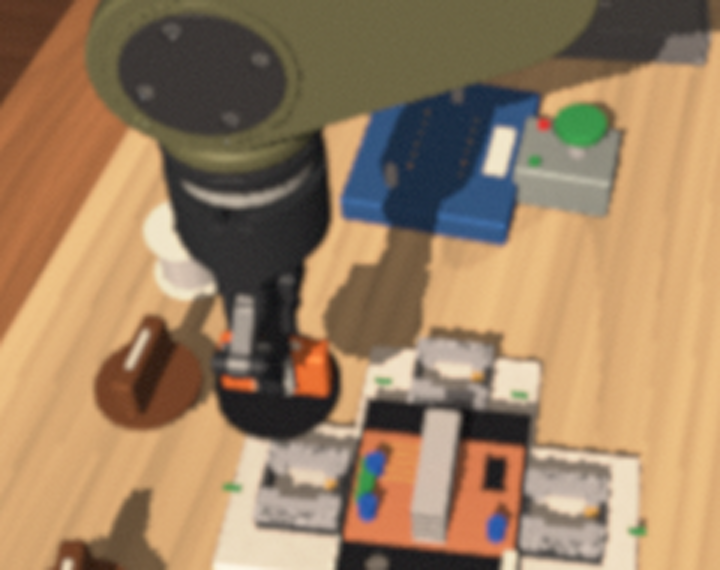

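Emit:
{"name": "send_rows", "arguments": {
  "offset": [
    [-0.2,-2,0],
    [-0.7,-6,0],
    [-1.2,-10,0],
    [-1.7,-14,0],
    [-2.2,-18,0],
    [-2.7,-22,0],
    [-3.2,-26,0],
    [-3.7,-30,0],
    [-4.2,-34,0],
    [-4.6,-38,0]
  ],
  "angular": [
    [0,0,0],
    [0,0,0],
    [0,0,0],
    [0,0,0],
    [0,0,0],
    [0,0,0],
    [0,0,0],
    [0,0,0],
    [0,0,0],
    [0,0,0]
  ],
  "jaw": [0.1,0.1,0.1,0.1,0.1,0.1,0.1,0.1,0.1,0.1]
}}

```text
t: 23.97
eef_pos: [561.5, -148.3, 167.8]
eef_rot: [-0.128, 1.57, 0.131]
wrist_force: [0.9, 0.4, -1.7]
opening: 14.8
```

Emit:
{"name": "send_rows", "arguments": {
  "offset": [
    [-0.4,-4,0],
    [-0.8,-8,0],
    [-1,-11,0],
    [-1.2,-12.5,0],
    [-1.2,-12.7,0],
    [-1.2,-12.7,0],
    [-1.2,-12.7,0]
  ],
  "angular": [
    [0,0,0],
    [0,0,0],
    [0,0,0],
    [0,0,0],
    [0,0,0],
    [0,0,0],
    [0,0,0]
  ],
  "jaw": [0.1,0.1,0.1,0.1,0.1,0.1,0.1]
}}

```text
t: 24.55
eef_pos: [551.1, -272.6, 168.7]
eef_rot: [-0.128, 1.568, 0.131]
wrist_force: [0.5, 0.5, -1.7]
opening: 14.9
```

```bash
python3 - <<'E'
from h import *
st();w=manip.get_image("wrist"); save(w,"w15",None,0.8);st()
E
```

```text
t24.55 pos [ 551.1 -272.6  168.7] jawyaw 99.5 tilt [-0.09  0.1 ] F [ 0.5  0.5 -1.7] M [0.01 0.01 0.  ] open 14.9 q [-0.55  0.12  1.81  0.    1.22 -2.28]
t24.60 pos [ 551.3 -272.3  169. ] jawyaw 99.5 tilt [-0.07  0.08] F [ 1.2  1.  -1.9] M [ 0.06  0.07 -0.03] open 15.1 q [-0.55  0.12  1.81  0.    1.22 -2.28]
```

View pics/w15.png

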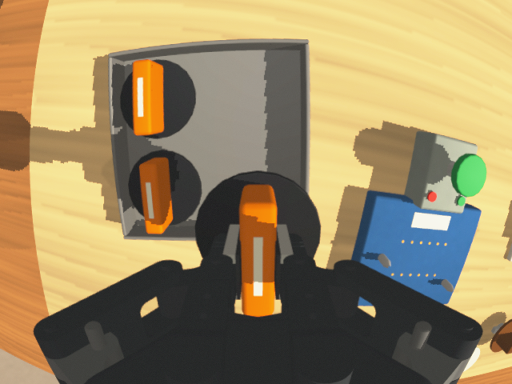

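Emit:
{"name": "send_rows", "arguments": {
  "offset": [
    [0.1,0,-2],
    [0.1,0,-5],
    [0.1,0,-7.5],
    [0.1,0,-8.8],
    [0.1,0,-9.4],
    [0.1,0,-9.7],
    [0.1,0,-9.9],
    [0.1,0,-10.1],
    [0.1,0,-10.2],
    [0.1,0,-10.2]
  ],
  "angular": [
    [0,0,0],
    [0,0,0],
    [0,0,0],
    [0,0,0],
    [0,0,0],
    [0,0,0],
    [0,0,0],
    [0,0,0],
    [0,0,0],
    [0,0,0]
  ],
  "jaw": [0.1,0.1,0.1,0.1,0.1,0.1,0.1,0.1,0.1,0.1]
}}

```text
t: 25.43
eef_pos: [553.0, -274.4, 68.9]
eef_rot: [-0.13, 1.566, 0.128]
wrist_force: [-0.4, -0.0, -1.2]
opening: 14.6
```

```bash
python3 - <<'E'
from h import *
st()
E
```

```text
t25.43 pos [ 553.  -274.4   68.9] jawyaw 99.4 tilt [ 0.09 -0.05] F [-0.4 -0.  -1.2] M [0.01 0.06 0.02] open 14.6 q [-0.55  0.23  1.86 -0.    1.04 -2.28]
```

Emit:
{"name": "send_rows", "arguments": {
  "offset": [
    [0,0,-0.15],
    [0,0,-0.3],
    [0,0,-0.35],
    [0,0,-0.35]
  ],
  "angular": [
    [0,0,0],
    [0,0,0],
    [0,0,0],
    [0,0,0]
  ],
  "jaw": [0.1,0.1,0.1,0.1]
}}

```text
t: 25.77
eef_pos: [553.0, -274.5, 66.0]
eef_rot: [-0.13, 1.566, 0.128]
wrist_force: [-1.7, 2.0, 4.8]
opening: 15.0
```

Emit:
{"name": "send_rows", "arguments": {
  "offset": [
    [0,0,0],
    [0,0,0],
    [0,0,0],
    [0,0,0],
    [0,0,0],
    [0,0,2],
    [0,0,6],
    [0,0,10],
    [0,0,13],
    [0,0,13]
  ],
  "angular": [
    [0,0,0],
    [0,0,0],
    [0,0,0],
    [0,0,0],
    [0,0,0],
    [0,0,0],
    [0,0,0],
    [0,0,0],
    [0,0,0],
    [0,0,0]
  ],
  "jaw": [0.5,0.5,0.5,0.5,0.5,0.5,0.5,0.5,0.5,0.5]
}}

```text
t: 26.6
eef_pos: [556.1, -276.2, 203.6]
eef_rot: [-0.136, 1.555, 0.122]
wrist_force: [0.5, -0.3, 0.9]
opening: 42.5
```

```bash
python3 - <<'E'
from h import *
st();w=manip.get_image("wrist"); save(w,"w16",None,0.8);st()
p=manip.get_image("top"); save(p,"t16",(120,120,560,400),1.8)
C=cloud(p);hsv=cv2.cvtColor(p["color"],cv2.COLOR_RGB2HSV)
m=(C[...,2]>58)&(C[...,2]<75)&(hsv[...,1]<60);m2=np.zeros_like(m);m2[230:290,215:290]=1
print("sink",(m&m2).sum(),rect(m&m2,lambda q:pix2w_z(p,q,69)))
print(tray(p))
np.save("t16.npy",p,allow_pickle=True)
E
```

```text
t26.60 pos [ 556.1 -276.2  203.6] jawyaw 99.4 tilt [ 0.71 -0.43] F [ 0.5 -0.3  0.9] M [-0.   -0.02  0.01] open 42.5 q [-0.55  0.09  1.78  0.    1.26 -2.28]
t26.65 pos [ 554.8 -275.4  200. ] jawyaw 99.4 tilt [ 0.48 -0.29] F [ 1.1 -0.   0.4] M [-0.06 -0.03  0.04] open 42.8 q [-0.55  0.09  1.78  0.    1.26 -2.28]
sink 213 (array([525.1221 , 216.90222], dtype=float32), (525.1995239257812, 217.5628204345703), (20.865732192993164, 70.1323471069336), 6.84658670425415, np.float32(97.486984))
(np.int64(333), (544.5865478515625, -238.11318969726562), (68.18367767333984, 154.2750244140625), 68.71837615966797)
```

View pics/w16.png

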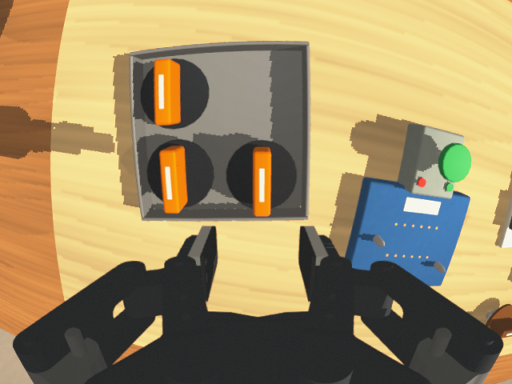

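View pics/t16.png

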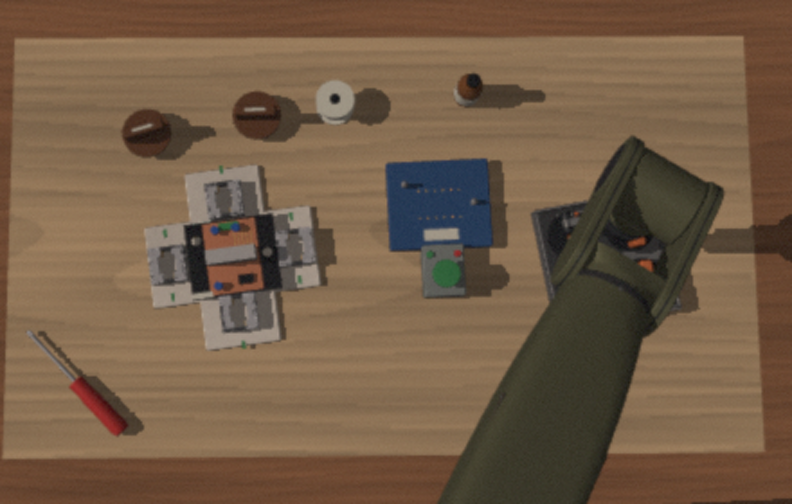

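```bash
python3 - <<'E'
from h import *
p=np.load("t16.npy",allow_pickle=True).item()
save(p,"t16c",(330,200,400,290),8.0); 
s=manip.get_image("side"); np.save("s16.npy",s,allow_pickle=True); save(s,"s16c",(265,170,385,250),6.5)
for q,n in((p,"top"),(s,"side")):
    for k,z in (("tester",0),("seat",25),("plunger_top",72)):
        print(n,k,[(pix2w_z(q,d["uv"],z).round(1),round(d["confidence"],2)) for d in manip.spot_point(q,k)] if q is s else "")
    hsv=cv2.cvtColor(q["color"],cv2.COLOR_RGB2HSV);C=cloud(q)
    m=(C[...,0]>450)&(C[...,0]<720)&(C[...,1]<50)&(C[...,1]>-200)&(hsv[...,0]>100)&(hsv[...,0]<125)&(hsv[...,1]>130)&(C[...,2]>15)
    m=cv2.morphologyEx(m.astype(np.uint8),cv2.MORPH_CLOSE,np.ones((7,7)))>0
    print(n,m.sum(),rect(m,lambda u:pix2w_z(q,u,25)))
E
```

```text
top tester 
top seat 
top plunger_top 
top 2322 (array([605.0949, -82.441 ], dtype=float32), (600.8369140625, -83.04154205322266), (124.80001831054688, 144.71437072753906), 1.7269585132598877, np.float32(92.228836))
side tester [(array([599.5, -76.2,  -0. ]), 0.78)]
side seat [(array([591.1, -74.1,  25. ]), 0.64), (array([608.9, 244.6,  25. ]), 0.22)]
side plunger_top []
side 2170 (array([604.0316 , -66.60999], dtype=float32), (599.0439453125, -72.5749740600586), (123.698974609375, 153.4156494140625), 2.333204984664917, np.float32(98.12421))
```

View pics/t16c.png

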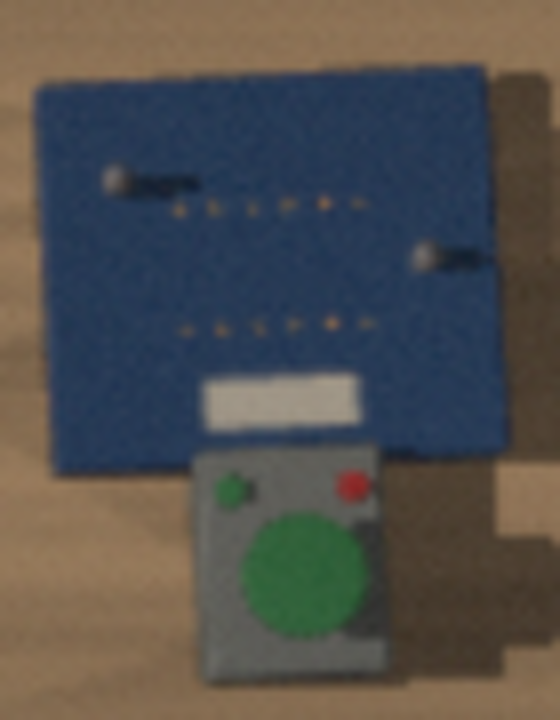

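View pics/s16c.png

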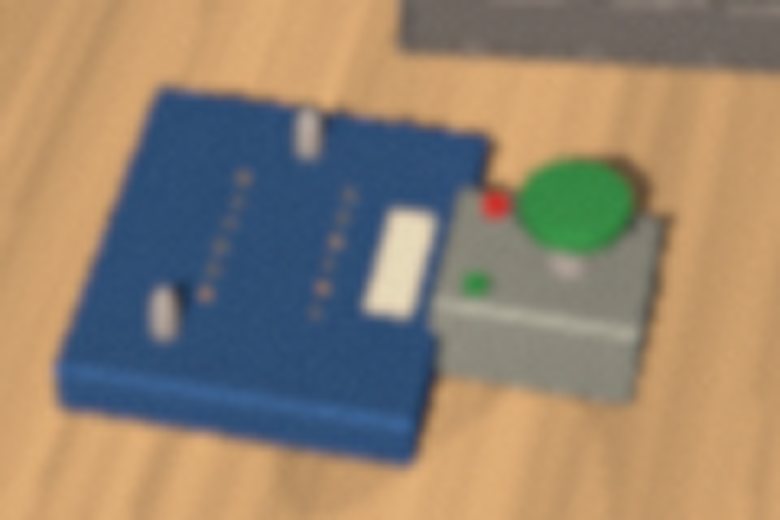

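```bash
python3 - <<'E'
from h import *
p=np.load("t16.npy",allow_pickle=True).item();s=np.load("s16.npy",allow_pickle=True).item()
T=lambda u,z:pix2w_z(p,(330+(u[0]-3.5)/8,200+(u[1]-3.5)/8),z)[:2]
S=lambda u,z:pix2w_z(s,(265+(u[0]-2.75)/6.5,170+(u[1]-2.75)/6.5),z)[:2]
def fit(a,b):
    d=a-b; yaw=np.arctan2(d[1],d[0])-np.arctan2(100,30)
    r=np.array([[np.cos(yaw),-np.sin(yaw)],[np.sin(yaw),np.cos(yaw)]])
    return (a+b)/2-r@[15,0], np.degrees(yaw), np.hypot(*d)
a,b=T((117,180),45),T((427,256),45);print("top pegs",a,b,fit(a,b))
a,b=S((164,292),46),S((308,114),46);print("side tops",a,b,fit(a,b))
a,b=S((163,332),26),S((308,154),26);print("side bases",a,b,fit(a,b))
tc=np.array([T(u,25) for u in [(37,88),(486,68),(507,452),(55,466)]]);print("top corners",tc.mean(0),np.degrees(np.arctan2(*(tc[0]-tc[1])[::-1]))-90,np.degrees(np.arctan2(*(tc[3]-tc[2])[::-1]))-90)
sc=np.array([S(u,25) for u in [(165,90),(490,135),(420,430),(60,368)]]);print("side corners",sc.mean(0),sc.round(1).tolist())
print("plunger",T((305,574),72),S((577,205),72))
E
```

```text
top pegs [627.4239147  -30.65367164] [ 602.01578418 -131.09827786] (array([599.7341681 , -81.53122641]), np.float64(2.5036736823833037), np.float64(103.60835881006702))
side tops [628.59185018 -29.00500383] [ 602.95592358 -128.62138673] (array([600.7856322 , -79.40667774]), np.float64(2.2675279035700298), np.float64(102.86216250879735))
side bases [629.48900796 -28.34296823] [ 602.81261386 -128.37371854] (array([601.15794371, -78.82087227]), np.float64(1.7670103032297586), np.float64(103.52671640254846))
top corners [601.1472653  -82.39391443] 2.341365805623056 1.4715702062519398
side corners [598.88417152 -79.49065112] [[664.4, -149.3], [539.5, -156.9], [532.1, -8.0], [659.5, -3.8]]
plunger [496.88120052 -86.84008137] [495.24698871 -81.38227876]
```

Emit:
{"name": "send_rows", "arguments": {
  "offset": [
    [-0.2,2,0],
    [-0.4,6,0],
    [-0.6,10,0],
    [-0.8,14,0],
    [-1,18,0],
    [-1.2,22,0],
    [-1.5,26,0],
    [-1.7,30,0],
    [-2,34,0],
    [-2.2,38,0]
  ],
  "angular": [
    [0,0,-0.05],
    [0,0,-0.15],
    [0,0,-0.27],
    [0,0,-0.39],
    [0,0,-0.51],
    [0,0,-0.63],
    [0,0,-0.75],
    [0,0,-0.87],
    [0,0,-0.99],
    [0,0,-1.1]
  ],
  "jaw": [0.5,0.5,0.5,0.5,0.5,0.5,0.5,0.5,0.5,0.5]
}}

```text
t: 27.73
eef_pos: [529.9, 95.8, 192.6]
eef_rot: [0.714, 1.452, -0.716]
wrist_force: [1.2, -0.8, 0.1]
opening: 42.5
```

Emit:
{"name": "send_rows", "arguments": {
  "offset": [
    [-0.1,3,0],
    [-0.3,6,0],
    [-0.4,9,0],
    [-0.5,11,0],
    [-0.55,11.4,0],
    [-0.55,11.4,0],
    [-0.55,11.4,0],
    [-0.55,11.4,0]
  ],
  "angular": [
    [0,0,-0.1],
    [0,0,-0.22],
    [0,0,-0.34],
    [0,0,-0.45],
    [0,0,-0.51],
    [0,0,-0.51],
    [0,0,-0.51],
    [0,0,-0.51]
  ],
  "jaw": [0.5,0.5,0.5,0.5,0.5,0.5,0.5,0.5]
}}

```text
t: 28.4
eef_pos: [525.4, 207.5, 193.3]
eef_rot: [1.096, 1.278, -1.099]
wrist_force: [-0.5, -0.0, -0.3]
opening: 42.6
```

```bash
python3 - <<'E'
from h import *
st();w=manip.get_image("wrist"); save(w,"w17");st()
p=manip.get_image("top"); print(tray(p))
E
```

```text
t28.40 pos [525.4 207.5 193.3] jawyaw 8.6 tilt [-0.1  -0.04] F [-0.5 -0.  -0.3] M [-0.05  0.04 -0.04] open 42.6 q [ 0.28 -0.01  1.9  -0.    1.25  0.13]
t28.45 pos [525.5 207.3 193.6] jawyaw 8.6 tilt [-0.07 -0.03] F [0.4 0.6 1.4] M [-0.   -0.02  0.01] open 43.0 q [ 0.28 -0.01  1.9  -0.    1.25  0.13]
(np.int64(1786), (517.7086791992188, -322.4651184082031), (179.79454040527344, 183.39146423339844), 10.450796127319336)
```

View pics/w17.png

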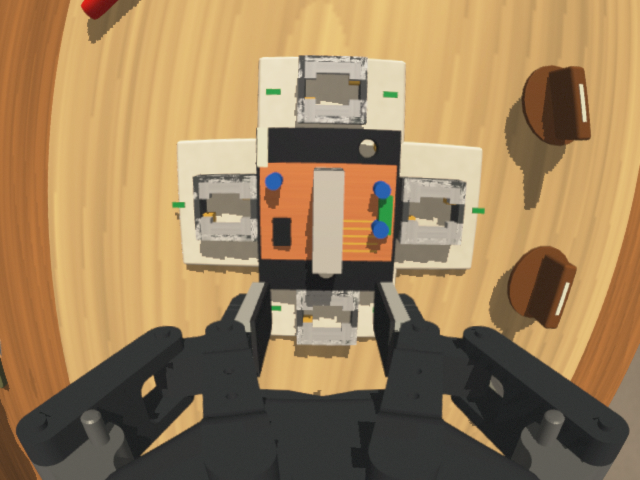

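Emit:
{"name": "send_rows", "arguments": {
  "offset": [
    [0,1.15,-2],
    [0,1.15,-6],
    [0,1.15,-9],
    [0,1.15,-11],
    [0,1.15,-12.2],
    [0,1.15,-12.6],
    [0,1.15,-12.6],
    [0,1.15,-12.6]
  ],
  "angular": [
    [0,0,-0.015],
    [0,0,-0.015],
    [0,0,-0.015],
    [0,0,-0.015],
    [0,0,-0.015],
    [0,0,-0.015],
    [0,0,-0.015],
    [0,0,-0.015]
  ],
  "jaw": [0.5,0.5,0.5,0.5,0.5,0.5,0.5,0.5]
}}

```text
t: 29.17
eef_pos: [526.9, 219.6, 69.8]
eef_rot: [1.111, 1.269, -1.108]
wrist_force: [-0.5, 0.6, 0.5]
opening: 42.8
```

```bash
python3 - <<'E'
from h import *
st();w=manip.get_image("wrist"); save(w,"w18",(120,140,520,440),2);st()
E
```

```text
t29.17 pos [526.9 219.6  69.8] jawyaw 7.7 tilt [0.13 0.04] F [-0.5  0.6  0.5] M [ 0.06 -0.05  0.  ] open 42.8 q [ 0.3   0.14  1.97 -0.    1.03  0.17]
t29.22 pos [527.2 219.9  70.3] jawyaw 7.7 tilt [0.19 0.06] F [ 0.6 -1.1  0.5] M [ 0.06 -0.02  0.01] open 42.4 q [0.3  0.14 1.97 0.   1.03 0.17]
```

View pics/w18.png

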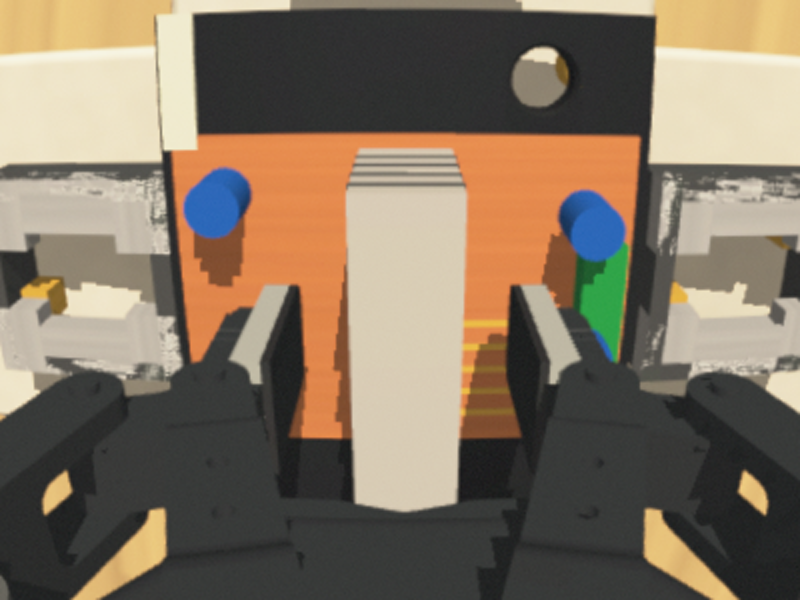

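Emit:
{"name": "send_rows", "arguments": {
  "offset": [
    [0,0,-0.15],
    [0,0,-0.3],
    [0,0,-0.3],
    [0,0,-0.3],
    [0,0,-0.3],
    [0,0,-0.3],
    [0,0,-0.3]
  ],
  "angular": [
    [0,0,0],
    [0,0,0],
    [0,0,0],
    [0,0,0],
    [0,0,0],
    [0,0,0],
    [0,0,0]
  ],
  "jaw": [0.15,0.15,0.15,0.15,0.15,0.15,0.15],
  "grip_force": 70
}}

```text
t: 29.8
eef_pos: [527.2, 220.0, 67.3]
eef_rot: [1.111, 1.268, -1.106]
wrist_force: [0.5, -0.6, 5.6]
opening: 18.7
```

```bash
python3 - <<'E'
from h import *
st()
E
```

```text
t29.80 pos [527.2 220.   67.3] jawyaw 7.7 tilt [0.2  0.06] F [ 0.5 -0.6  5.6] M [-0.05 -0.01 -0.09] open 18.7 q [ 0.3   0.14  1.97 -0.    1.02  0.17]
```

Emit:
{"name": "send_rows", "arguments": {
  "offset": [
    [0,0,0.3],
    [0,0,0.8],
    [0,0,1.5],
    [0,0,2.5],
    [0,0,4],
    [0,0,5.5],
    [0,0,7],
    [0,0,8],
    [0,0,8],
    [0,0,8]
  ],
  "angular": [
    [0,0,0],
    [0,0,0],
    [0,0,0],
    [0,0,0],
    [0,0,0],
    [0,0,0],
    [0,0,0],
    [0,0,0],
    [0,0,0],
    [0,0,0]
  ],
  "jaw": [0.15,0.15,0.15,0.15,0.15,0.15,0.15,0.15,0.15,0.15]
}}

```text
t: 30.63
eef_pos: [525.5, 219.6, 145.4]
eef_rot: [1.109, 1.27, -1.109]
wrist_force: [-0.8, 1.4, -4.9]
opening: 18.6
```

```bash
python3 - <<'E'
from h import *
st();w=manip.get_image("wrist"); save(w,"w19",(120,140,520,440),2);st()
s=manip.get_image("side"); save(s,"s19",(200,160,400,360),3)
E
```

```text
t30.63 pos [525.5 219.6 145.4] jawyaw 7.7 tilt [0. 0.] F [-0.8  1.4 -4.9] M [-0.01 -0.   -0.05] open 18.6 q [0.3  0.04 1.93 0.   1.17 0.17]
t30.68 pos [525.  219.4 144.5] jawyaw 7.7 tilt [-0.09 -0.03] F [ 0.1 -0.2 -4.3] M [0.01 0.03 0.03] open 18.8 q [0.3  0.04 1.93 0.   1.17 0.17]
```

View pics/w19.png

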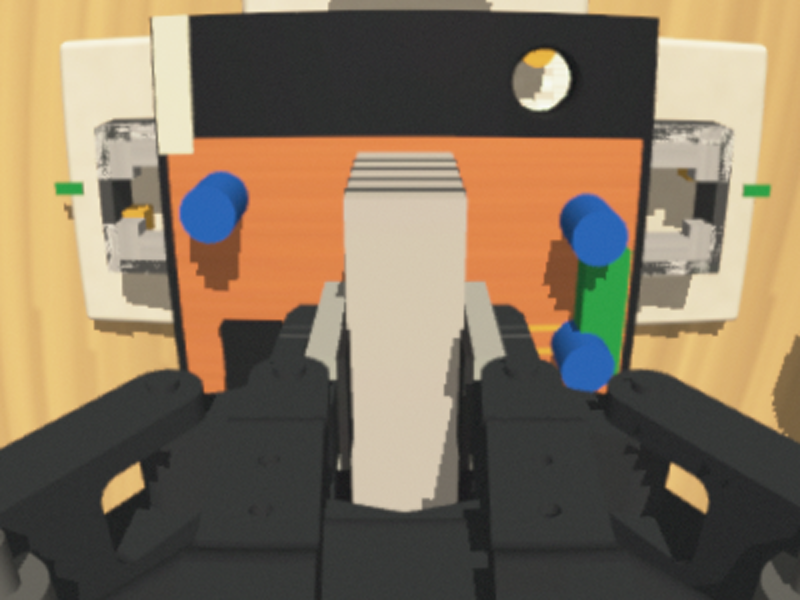

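View pics/s19.png

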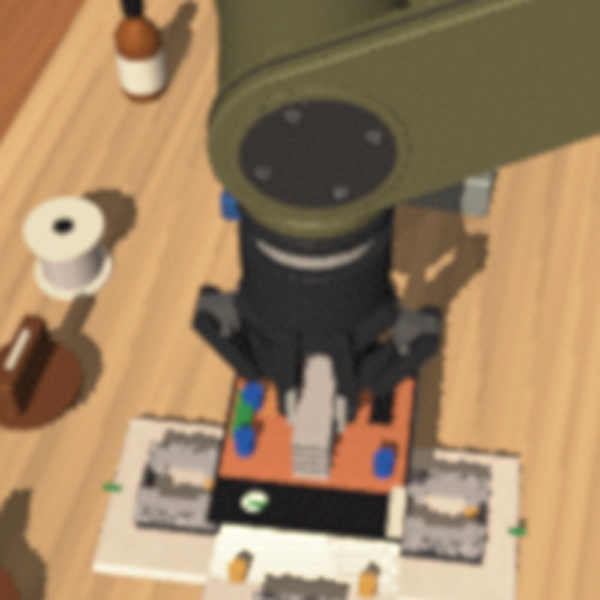

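Emit:
{"name": "send_rows", "arguments": {
  "offset": [
    [0.3,-1.5,0],
    [1,-4.5,0],
    [1.8,-8,0],
    [2.8,-12,0],
    [3.8,-16,0],
    [4.8,-20,0],
    [5.8,-24,0],
    [6.7,-27,0],
    [7.2,-29,0],
    [7.5,-30,0]
  ],
  "angular": [
    [0,0,0],
    [0,0,-0.01],
    [0,0,-0.02],
    [0,0,-0.03],
    [0,0,-0.05],
    [0,0,-0.06],
    [0,0,-0.08],
    [0,0,-0.09],
    [0,0,-0.1],
    [0,0,-0.1]
  ],
  "jaw": [0.15,0.15,0.15,0.15,0.15,0.15,0.15,0.15,0.15,0.15]
}}

```text
t: 31.57
eef_pos: [600.3, -83.2, 143.8]
eef_rot: [1.184, 1.226, -1.187]
wrist_force: [-0.5, 0.2, -4.3]
opening: 18.9
```

Emit:
{"name": "send_rows", "arguments": {
  "offset": [
    [0,0,0],
    [0,0,-1],
    [0,0,-2.5],
    [0,0,-3.5],
    [0,0,-4],
    [0,0,-4],
    [0,0,-4]
  ],
  "angular": [
    [0,0,0],
    [0,0,0],
    [0,0,0],
    [0,0,0],
    [0,0,0],
    [0,0,0],
    [0,0,0]
  ],
  "jaw": [0.15,0.15,0.15,0.15,0.15,0.15,0.15]
}}

```text
t: 32.15
eef_pos: [600.3, -79.5, 104.7]
eef_rot: [1.182, 1.227, -1.183]
wrist_force: [0.6, 0.2, -3.7]
opening: 19.0
```

```bash
python3 - <<'E'
from h import *
st();w=manip.get_image("wrist"); save(w,"w20",(120,140,520,440),2);st()
s=manip.get_image("side"); save(s,"s20",(250,130,400,260),5)
E
```

```text
t32.15 pos [600.3 -79.5 104.7] jawyaw 2.1 tilt [-0.07  0.02] F [ 0.6  0.2 -3.7] M [ 0.01 -0.04 -0.03] open 19.0 q [-0.22  0.17  1.87  0.    1.1  -0.26]
t32.20 pos [600.9 -79.8 105.6] jawyaw 2.1 tilt [ 0.02 -0.  ] F [ 0.1 -0.6 -4.1] M [ 0.   -0.01  0.04] open 18.9 q [-0.22  0.17  1.87  0.    1.1  -0.26]
```

View pics/w20.png

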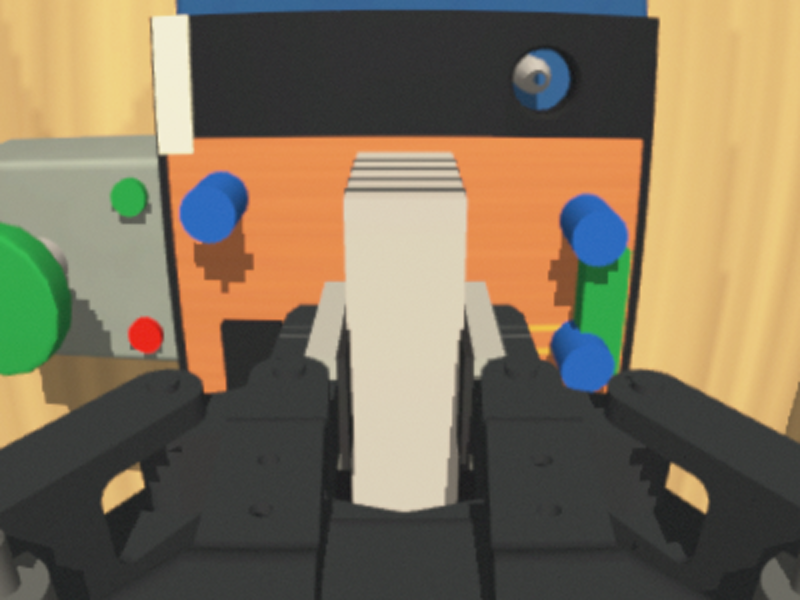

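View pics/s20.png

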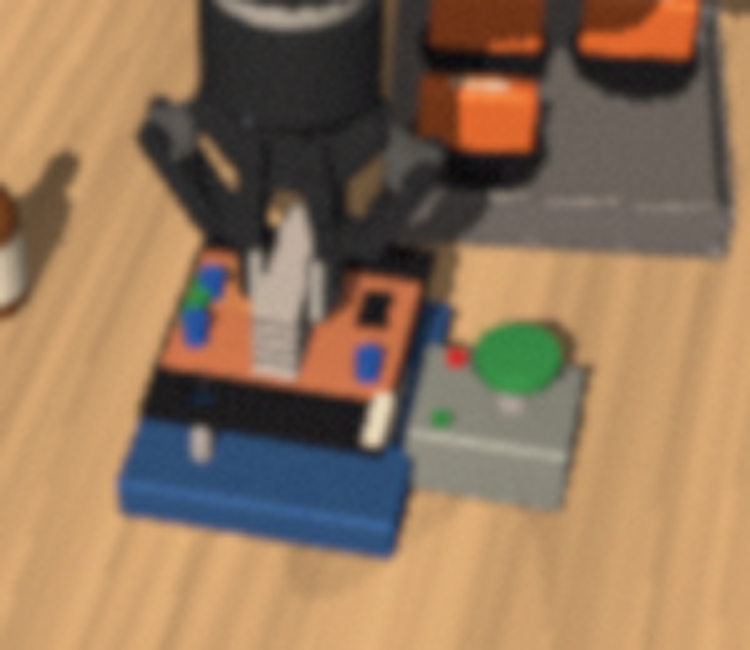

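```bash
python3 - <<'E'
from h import *
st();w=manip.get_image("wrist"); save(w,"w21",(350,150,430,210),10); np.save("w21.npy",w,allow_pickle=True);st()
E
```

```text
t32.25 pos [601.3 -80.1 106.1] jawyaw 2.0 tilt [ 0.07 -0.01] F [ 0.5 -0.3 -3.7] M [-0.04 -0.03 -0.01] open 18.8 q [-0.22  0.17  1.87  0.    1.1  -0.26]
t32.30 pos [601.4 -80.2 106.3] jawyaw 2.0 tilt [ 0.1  -0.02] F [-0.5 -0.4 -4.1] M [-0.03 -0.09  0.  ] open 18.7 q [-0.22  0.17  1.87  0.    1.1  -0.26]
```

View pics/w21.png

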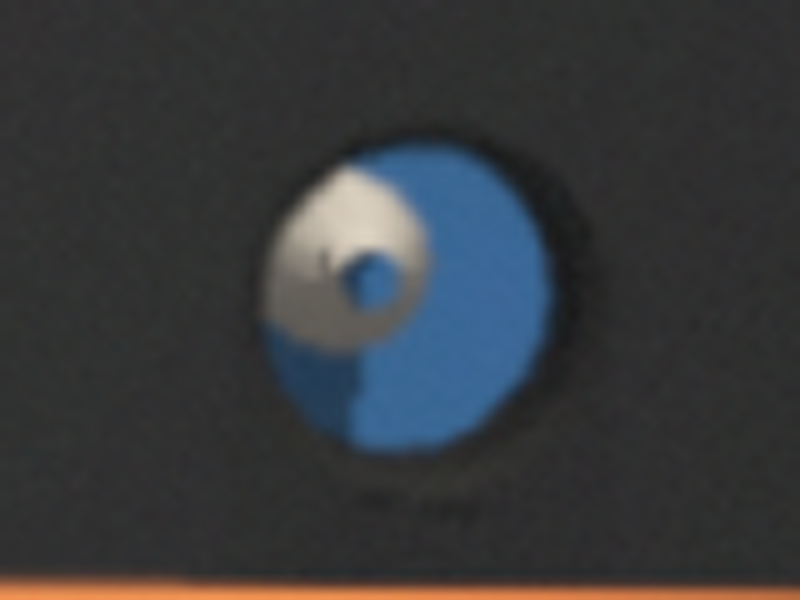

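```bash
python3 - <<'E'
from h import *
w=np.load("w21.npy",allow_pickle=True).item();zt=106.1
P=lambda u:(350+(u[0]-4.5)/10,150+(u[1]-4.5)/10)
zb=zt-46.3
for hc in ((426,290),(418,297)):
  print("hole",wz(w,P(hc),zb+8), "expected", )
print("hole bottom?",wz(w,P((410,300)),zb))
print("peg",wz(w,P((370,280)),47),camc(w))
print("hole diam", wz(w,P((590,290)),zb+8)-wz(w,P((262,290)),zb+8))
a=np.radians(2);print("expected hole",np.array([601.3,-80.1])+np.array([30*np.cos(a)-50*np.sin(a),30*np.sin(a)+50*np.cos(a)]))
E
```

```text
hole [629.30114126 -28.6315795   67.8       ] expected
hole [628.97259473 -28.95064797  67.8       ] expected
hole bottom? [630.1580636 -29.8435585  59.8      ]
peg [630.57359586 -30.17262312  47.        ] [598.87364693 -14.55027448 223.93936552]
hole diam [14.268216    0.78865542  0.        ]
expected hole [629.53674998 -29.08347375]
```

Emit:
{"name": "send_rows", "arguments": {
  "offset": [
    [0.05,-0.07,-0.2],
    [0.05,-0.07,-0.5],
    [0.05,-0.07,-0.8],
    [0.05,-0.07,-1],
    [0.05,-0.07,-1.1],
    [0.05,-0.07,-1.1]
  ],
  "angular": [
    [0,0,0],
    [0,0,0],
    [0,0,0],
    [0,0,0],
    [0,0,0],
    [0,0,0]
  ],
  "jaw": [0.15,0.15,0.15,0.15,0.15,0.15]
}}

```text
t: 32.8
eef_pos: [600.9, -81.1, 93.7]
eef_rot: [1.183, 1.226, -1.184]
wrist_force: [0.3, 0.5, -3.4]
opening: 18.7
```

```bash
python3 - <<'E'
from h import *
st();w=manip.get_image("wrist"); save(w,"w22",(350,150,430,210),10); np.save("w22.npy",w,allow_pickle=True);st()
E
```

```text
t32.80 pos [600.9 -81.1  93.7] jawyaw 2.0 tilt [-0.06  0.02] F [ 0.3  0.5 -3.4] M [-0.07  0.01 -0.01] open 18.7 q [-0.22  0.18  1.87  0.    1.09 -0.26]
t32.85 pos [601.  -81.1  94. ] jawyaw 2.0 tilt [-0.04  0.01] F [-0.3  0.2 -3.4] M [-0.04 -0.05 -0.05] open 18.7 q [-0.22  0.18  1.87 -0.    1.09 -0.26]
```

View pics/w22.png

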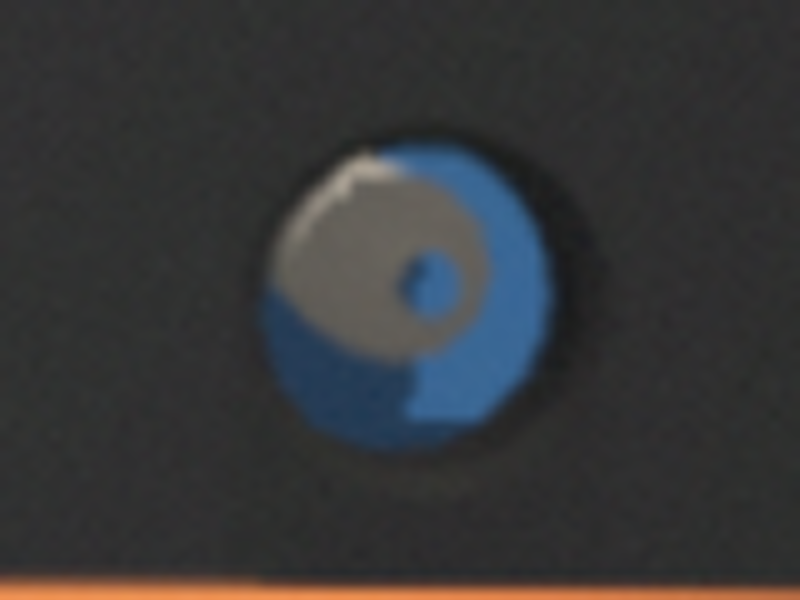

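```bash
python3 - <<'E'
from h import *
w=np.load("w22.npy",allow_pickle=True).item();zb=93.8-46.3
P=lambda u:(350+(u[0]-4.5)/10,150+(u[1]-4.5)/10)
h=wz(w,P((426,290)),zb+8);print("hole",h,"peg",wz(w,P((432,283)),47))
h[2]=zb; f=fproj(w,h);print("bottom rim centre crop",(f-[350,150])*10+4.5)
E
```

```text
hole [628.82502937 -29.62057941  55.5       ] peg [630.71522413 -30.0528175   47.        ]
bottom rim centre crop [393.29954062 272.21385721]
```

Emit:
{"name": "send_rows", "arguments": {
  "offset": [
    [0.14,-0.02,0],
    [0.14,-0.02,-0.2],
    [0.14,-0.02,-0.4],
    [0.14,-0.02,-0.6],
    [0.14,-0.02,-0.7],
    [0.14,-0.02,-0.7]
  ],
  "angular": [
    [0,0,0],
    [0,0,0],
    [0,0,0],
    [0,0,0],
    [0,0,0],
    [0,0,0]
  ],
  "jaw": [0.15,0.15,0.15,0.15,0.15,0.15]
}}

```text
t: 33.35
eef_pos: [602.3, -81.2, 86.8]
eef_rot: [1.183, 1.226, -1.184]
wrist_force: [0.1, 1.0, -4.0]
opening: 18.6
```

```bash
python3 - <<'E'
from h import *
st();w=manip.get_image("wrist"); save(w,"w23",(350,150,430,210),10); np.save("w23.npy",w,allow_pickle=True);st()
s=manip.get_image("side"); save(s,"s23",(250,130,400,260),5)
E
```

```text
t33.35 pos [602.3 -81.2  86.8] jawyaw 2.0 tilt [-0.05  0.01] F [ 0.1  1.  -4. ] M [-0.02 -0.02  0.05] open 18.6 q [-0.22  0.19  1.87  0.    1.07 -0.26]
t33.40 pos [602.4 -81.2  87. ] jawyaw 2.0 tilt [-0.04  0.01] F [-0.3  0.1 -4.5] M [-0.02 -0.05 -0.04] open 18.8 q [-0.22  0.19  1.87  0.    1.07 -0.26]
```

View pics/w23.png

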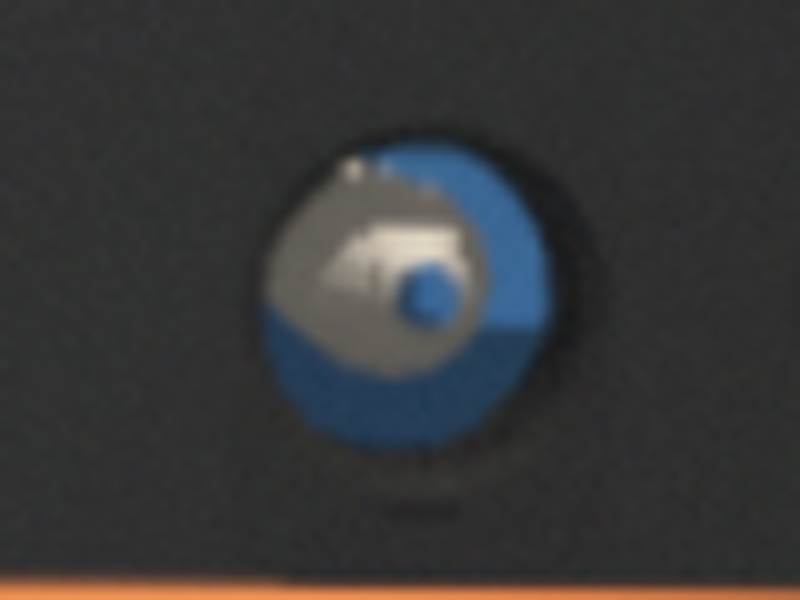

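View pics/s23.png

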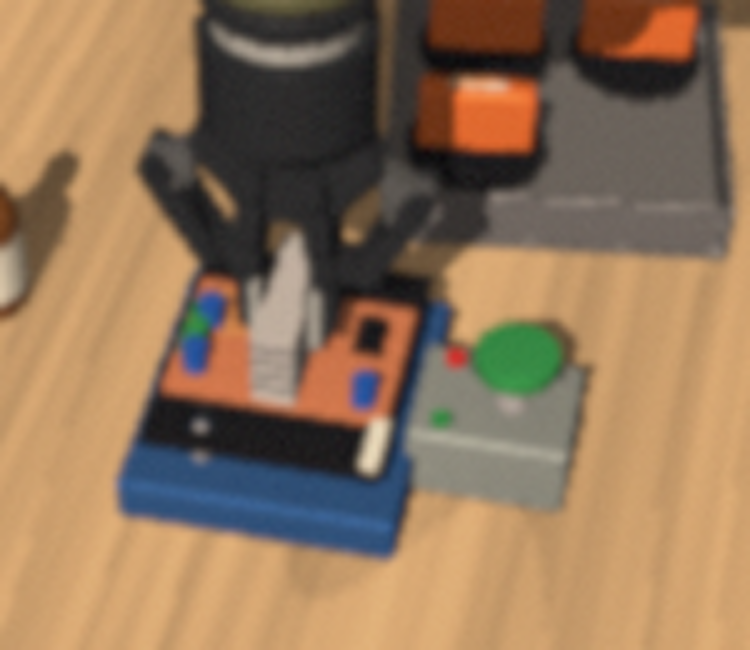

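Emit:
{"name": "send_rows", "arguments": {
  "offset": [
    [0,0,-0.2],
    [0,0,-0.4],
    [0,0,-0.6],
    [0,0,-0.8],
    [0,0,-1.0],
    [0,0,-1.1],
    [0,0,-1.1]
  ],
  "angular": [
    [0,0,0],
    [0,0,0],
    [0,0,0],
    [0,0,0],
    [0,0,0],
    [0,0,0],
    [0,0,0]
  ],
  "jaw": [0.15,0.15,0.15,0.15,0.15,0.15,0.15]
}}

```text
t: 34.03
eef_pos: [602.4, -81.2, 75.8]
eef_rot: [1.183, 1.226, -1.184]
wrist_force: [-0.8, -0.4, -5.0]
opening: 18.6
```

```bash
python3 - <<'E'
from h import *
st();w=manip.get_image("wrist"); save(w,"w24",(350,150,430,210),10)
E
```

```text
t34.03 pos [602.4 -81.2  75.8] jawyaw 2.0 tilt [-0.05  0.01] F [-0.8 -0.4 -5. ] M [-0.05  0.02 -0.02] open 18.6 q [-0.22  0.21  1.88 -0.    1.06 -0.26]
```

View pics/w24.png

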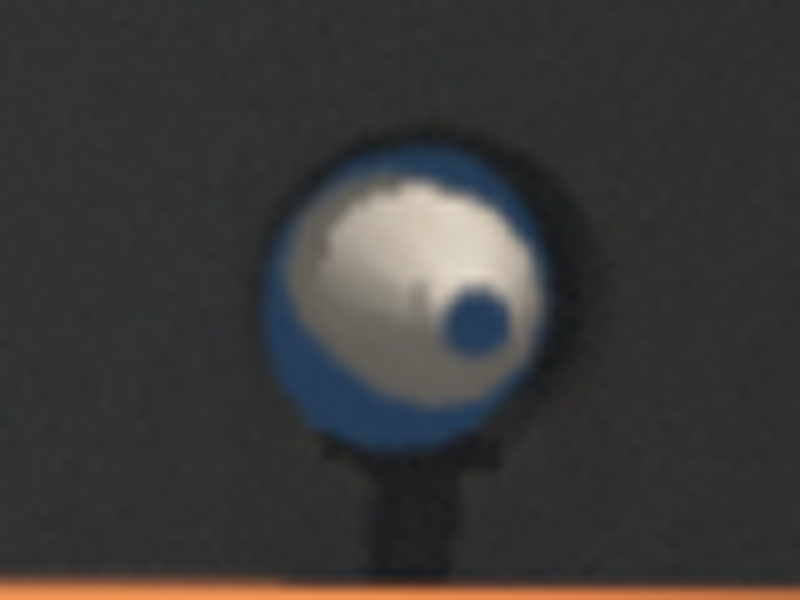

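No contact, well centred. Down to the seat.

Emit:
{"name": "send_rows", "arguments": {
  "offset": [
    [0,0,-0.2],
    [0,0,-0.35],
    [0,0,-0.45],
    [0,0,-0.5],
    [0,0,-0.5]
  ],
  "angular": [
    [0,0,0],
    [0,0,0],
    [0,0,0],
    [0,0,0],
    [0,0,0]
  ],
  "jaw": [0.15,0.15,0.15,0.15,0.15]
}}

```text
t: 34.5
eef_pos: [602.7, -81.3, 71.5]
eef_rot: [1.183, 1.225, -1.183]
wrist_force: [-0.7, -0.6, -3.4]
opening: 18.9
```

```bash
python3 - <<'E'
from h import *
st()
E
```

```text
t34.50 pos [602.7 -81.3  71.5] jawyaw 2.0 tilt [ 0.01 -0.  ] F [-0.7 -0.6 -3.4] M [-0.01 -0.02 -0.01] open 18.9 q [-0.22  0.21  1.88  0.    1.05 -0.26]
```

Emit:
{"name": "send_rows", "arguments": {
  "offset": [
    [0,0,-0.1],
    [0,0,-0.15],
    [0,0,-0.15]
  ],
  "angular": [
    [0,0,0],
    [0,0,0],
    [0,0,0]
  ],
  "jaw": [0.15,0.15,0.15]
}}

```text
t: 34.75
eef_pos: [602.9, -81.4, 71.3]
eef_rot: [1.183, 1.225, -1.183]
wrist_force: [-4.9, 1.0, 3.7]
opening: 19.1
```

```bash
python3 - <<'E'
from h import *
st()
E
```

```text
t34.75 pos [602.9 -81.4  71.3] jawyaw 2.0 tilt [ 0.02 -0.01] F [-4.9  1.   3.7] M [ 0.14  0.6  -0.03] open 19.1 q [-0.22  0.21  1.88 -0.    1.05 -0.26]
```

Emit:
{"name": "send_rows", "arguments": {
  "offset": [
    [0,0,0],
    [0,0,0],
    [0,0,0],
    [0,0,0],
    [0,0,0],
    [0,0,1],
    [0,0,4],
    [0,0,8],
    [0,0,11],
    [0,0,11]
  ],
  "angular": [
    [0,0,0],
    [0,0,0],
    [0,0,0],
    [0,0,0],
    [0,0,0],
    [0,0,0],
    [0,0,0],
    [0,0,0],
    [0,0,0],
    [0,0,0]
  ],
  "jaw": [0.5,0.5,0.5,0.5,0.5,0.5,0.5,0.5,0.5,0.5]
}}

```text
t: 35.58
eef_pos: [607.0, -82.3, 189.6]
eef_rot: [1.188, 1.212, -1.174]
wrist_force: [1.3, -0.3, 1.2]
opening: 42.7
```

```bash
python3 - <<'E'
from h import *
st();w=manip.get_image("wrist"); save(w,"w25");st()
s=manip.get_image("side"); save(s,"s25",(250,130,400,260),5)
E
```

```text
t35.58 pos [607.  -82.3 189.6] jawyaw 2.0 tilt [ 0.83 -0.19] F [ 1.3 -0.3  1.2] M [ 0.   -0.   -0.04] open 42.7 q [-0.22  0.08  1.81  0.    1.23 -0.26]
t35.63 pos [605.6 -81.9 186.2] jawyaw 2.0 tilt [ 0.59 -0.13] F [-0.3 -0.2 -0.2] M [-0.   -0.02  0.01] open 43.0 q [-0.22  0.09  1.81  0.    1.23 -0.26]
```

View pics/w25.png

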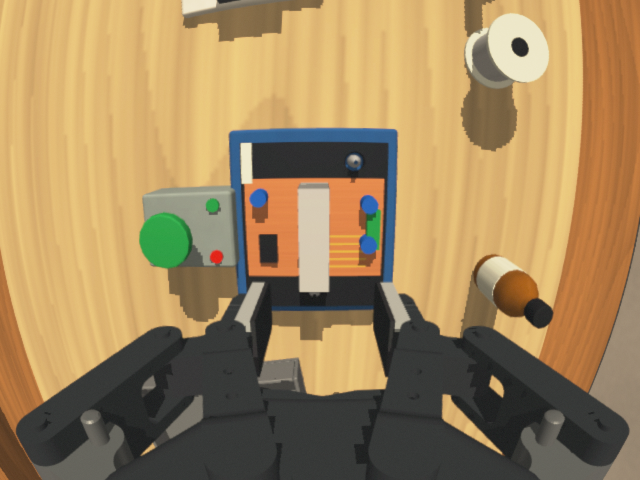

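View pics/s25.png

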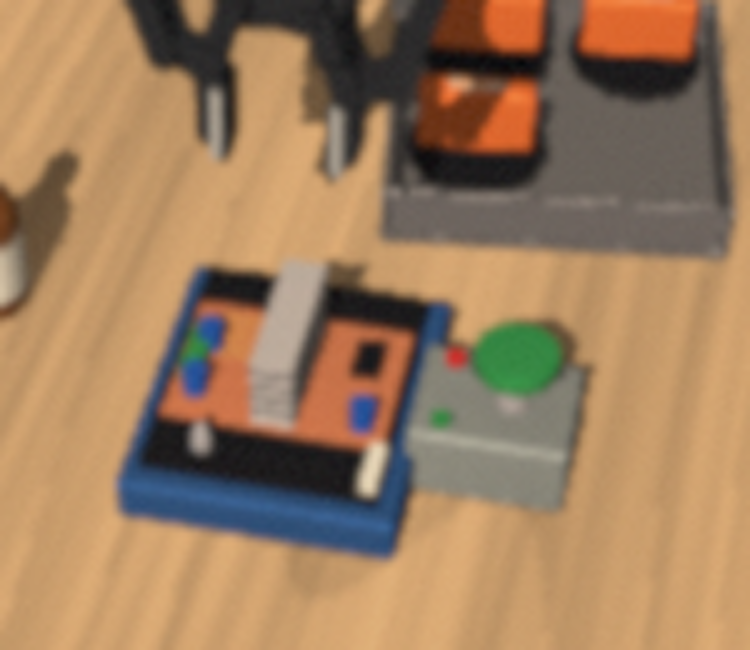

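Emit:
{"name": "send_rows", "arguments": {
  "offset": [
    [-2,0,0],
    [-5,-0.1,0],
    [-8,-0.3,0],
    [-10,-0.35,0],
    [-10.5,-0.35,0],
    [-10.5,-0.35,-2],
    [-10.5,-0.35,-4],
    [-10.5,-0.35,-6],
    [-10.5,-0.35,-6],
    [-10.5,-0.35,-6]
  ],
  "angular": [
    [0,0,0],
    [0,0,0],
    [0,0,0],
    [0,0,0],
    [0,0,0],
    [0,0,0],
    [0,0,0],
    [0,0,0],
    [0,0,0],
    [0,0,0]
  ],
  "jaw": [0,0,0,0,0,0,0,0,0,0]
}}

```text
t: 36.52
eef_pos: [496.7, -84.4, 118.0]
eef_rot: [1.182, 1.229, -1.186]
wrist_force: [0.8, 0.9, 0.5]
opening: -0.0
```

```bash
python3 - <<'E'
from h import *
st()
s=manip.get_image("side"); save(s,"s26",(290,150,400,250),6)
E
```

```text
t36.52 pos [496.7 -84.4 118. ] jawyaw 2.0 tilt [-0.23  0.07] F [0.8 0.9 0.5] M [ 0.03 -0.07 -0.03] open -0.0 q [-0.27 -0.07  2.09  0.    1.12 -0.31]
```

View pics/s26.png

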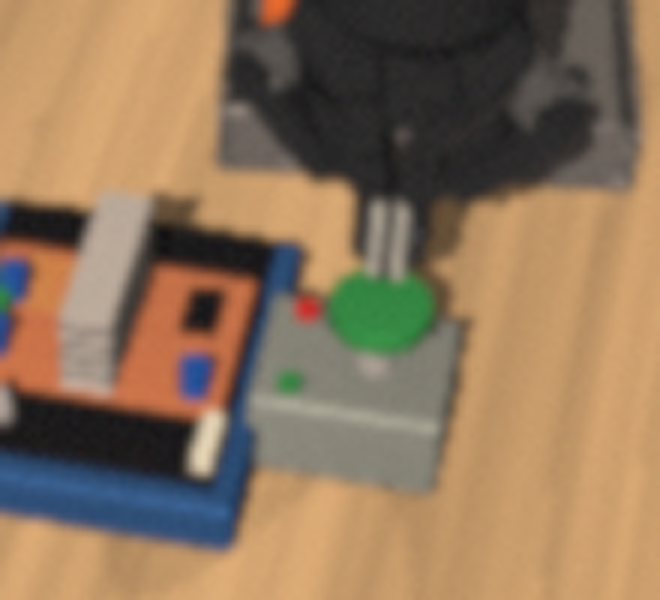

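Emit:
{"name": "send_rows", "arguments": {
  "offset": [
    [0,0,-0.8],
    [0,0,-1.6],
    [0,0,-2.2],
    [0,0,-2.6],
    [0,0,-3.0],
    [0,0,-3.3],
    [0,0,-3.5],
    [0,0,-3.5]
  ],
  "angular": [
    [0,0,0],
    [0,0,0],
    [0,0,0],
    [0,0,0],
    [0,0,0],
    [0,0,0],
    [0,0,0],
    [0,0,0]
  ],
  "jaw": [0,0,0,0,0,0,0,0]
}}

```text
t: 37.23
eef_pos: [497.9, -84.9, 85.2]
eef_rot: [1.183, 1.225, -1.183]
wrist_force: [-1.9, 1.0, 6.4]
opening: 0.3
```

```bash
python3 - <<'E'
from h import *
st()
E
```

```text
t37.23 pos [497.9 -84.9  85.2] jawyaw 2.0 tilt [ 0.02 -0.  ] F [-1.9  1.   6.4] M [0.12 0.32 0.04] open 0.3 q [-0.28 -0.02  2.11  0.    1.05 -0.31]
```

Contact and about 12 mm down; continue to the bottom.

Emit:
{"name": "send_rows", "arguments": {
  "offset": [
    [0,0,-0.2],
    [0,0,-0.4],
    [0,0,-0.6],
    [0,0,-0.75],
    [0,0,-0.8],
    [0,0,-0.8],
    [0,0,-0.8]
  ],
  "angular": [
    [0,0,0],
    [0,0,0],
    [0,0,0],
    [0,0,0],
    [0,0,0],
    [0,0,0],
    [0,0,0]
  ],
  "jaw": [0,0,0,0,0,0,0]
}}

```text
t: 37.82
eef_pos: [498.1, -84.9, 79.0]
eef_rot: [1.183, 1.226, -1.183]
wrist_force: [-6.9, 1.2, 14.1]
opening: -0.2
```

```bash
python3 - <<'E'
from h import *
st()
E
```

```text
t37.82 pos [498.1 -84.9  79. ] jawyaw 2.0 tilt [-0.01  0.  ] F [-6.9  1.2 14.1] M [ 0.36  1.12 -0.07] open -0.2 q [-0.28 -0.01  2.11 -0.    1.04 -0.31]
```

Emit:
{"name": "send_rows", "arguments": {
  "offset": [
    [0,0,-0.1],
    [0,0,-0.2],
    [0,0,-0.2],
    [0,0,-0.2]
  ],
  "angular": [
    [0,0,0],
    [0,0,0],
    [0,0,0],
    [0,0,0]
  ],
  "jaw": [0,0,0,0]
}}

```text
t: 38.15
eef_pos: [498.3, -84.9, 78.8]
eef_rot: [1.183, 1.227, -1.184]
wrist_force: [-11.4, 3.9, 25.7]
opening: 0.1
```

```bash
python3 - <<'E'
from h import *
st();s=manip.get_image("side"); save(s,"s27",(290,150,400,250),6)
E
```

```text
t38.15 pos [498.3 -84.9  78.8] jawyaw 2.0 tilt [-0.06  0.01] F [-11.4   3.9  25.7] M [ 0.55  2.16 -0.03] open 0.1 q [-0.27 -0.01  2.11 -0.    1.04 -0.31]
```

View pics/s27.png

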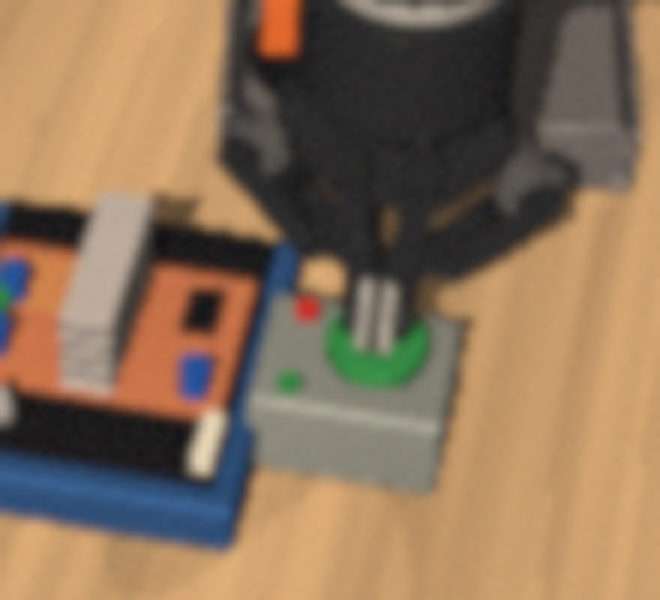

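Bottomed firmly (z 78.8, 26 N). Release straight up and move clear toward the robot.

Emit:
{"name": "send_rows", "arguments": {
  "offset": [
    [0,0,1],
    [0,0,3],
    [0,0,6],
    [0,0,10],
    [0,0,14],
    [-2,0,17],
    [-4,0,18],
    [-6,0,18],
    [-6,0,18],
    [-6,0,18]
  ],
  "angular": [
    [0,0,0],
    [0,0,0],
    [0,0,0],
    [0,0,0],
    [0,0,0],
    [0,0,0],
    [0,0,0],
    [0,0,0],
    [0,0,0],
    [0,0,0]
  ],
  "jaw": [0,0,0,0,0,0,0,0,0,0]
}}

```text
t: 39.03
eef_pos: [437.3, -84.8, 254.7]
eef_rot: [1.184, 1.224, -1.183]
wrist_force: [0.5, -0.4, 0.6]
opening: 0.1
```

```bash
python3 - <<'E'
from h import *
st();s=manip.get_image("side"); save(s,"s28"); p=manip.get_image("top"); save(p,"t28",(120,120,560,400),1.8)
hsv=cv2.cvtColor(s["color"],cv2.COLOR_RGB2HSV); C=cloud(s)
m=(hsv[...,0]>55)&(hsv[...,0]<75)&(hsv[...,1]>150)&(C[...,0]>460)&(C[...,0]<540)&(C[...,1]<-40)&(C[...,1]>-130);print("plunger z",np.median(C[m][:,2]),m.sum())
m=(C[...,0]>530)&(C[...,0]<680)&(C[...,1]<10)&(C[...,1]>-170)
orange=m&(hsv[...,0]<16)&(hsv[...,1]>130)&(C[...,2]>25)&(C[...,2]<45)
A=C[orange];c=np.linalg.lstsq(np.c_[A[:,:2],np.ones(len(A))],A[:,2],rcond=None)[0];print("board plane slope",c[:2],"z",A[:,2].mean(),len(A))
E
```

```text
t39.03 pos [437.3 -84.8 254.7] jawyaw 2.0 tilt [ 0.06 -0.02] F [ 0.5 -0.4  0.6] M [ 0.01  0.02 -0.04] open 0.1 q [-0.31 -0.35  2.09  0.    1.4  -0.35]
plunger z 71.23802277617054 130
board plane slope [-0.00555859  0.00344934] z 33.79900867882058 646
```

View pics/s28.png

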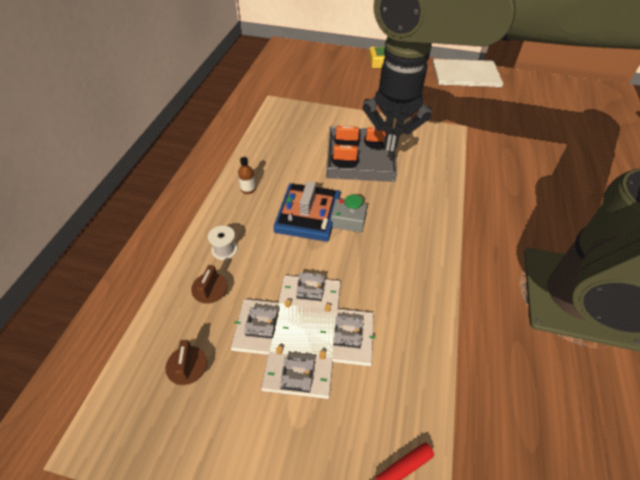

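View pics/t28.png

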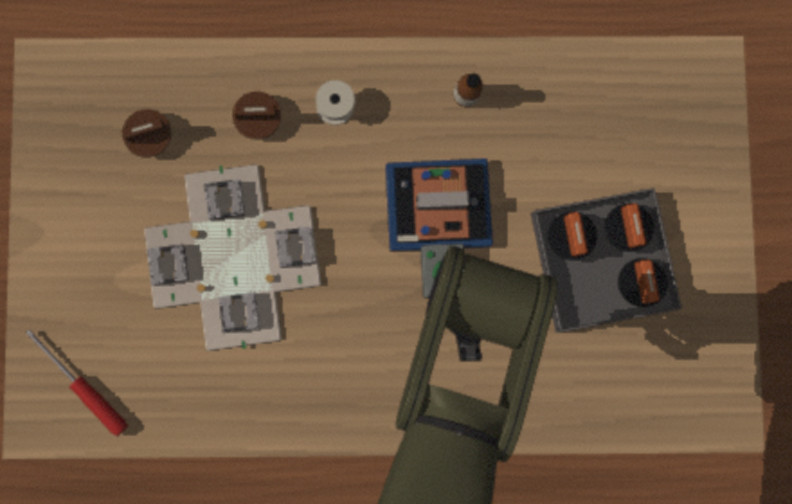

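```bash
python3 -c "
from rig import manip
print(manip.close_job())"
```

```text
the job is handed in; nothing more can be done
None
```

The job is done and handed in, at about 39 s on the robot's clock (limit 210 s).

- **Knobs:** The three knobs present (0, 1 and 3; socket 2 was empty) were each turned anticlockwise until the stop was felt. I lifted each out and stood it upright in the grey tray.
- **Board:** I carried it level by the heat sink, lowered it onto both pegs and let go. The depth image then showed it flat (slope under 0.6 %), with its surface at 33.8 mm against about 33 mm expected.
- **Plunger:** I pushed it down its full 18 mm until it bottomed (about 26 N upward at the wrist) and released it. It sprang back to about 71 mm (72 mm nominal).
- **Left alone:** In the last pictures the spool, flux bottle, screwdriver and both brown look-alikes stand as they did at the start.

**Disagreements:** The wrist camera read about 3–4 mm off the top and side cameras, so I used those two for positions. For the final alignment I used the wrist camera only to compare peg with hole. The hole at (0, -50) mm was hidden from the wrist camera during seating, so its fit rests on the board lying flat afterwards. I saw no knock to the tray or the board. The heat sink read about 2 mm differently before I gripped it, which may be a real shift or measurement error.

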